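# Wind the music box on the entry shelf

### The job

Take the gate remote off the music box and put it back in the green glass dish. Then press the thumb latch so that the lid springs open, wind the key clockwise until it comes up against its stop, and snap the lid shut again. Keep off the comb and pinned cylinder inside, and leave the dish, the padlock, the bamboo box and the key rack where they stand.

Things in the scene. Friction and masses are not known exactly. Their poses are not given: they have to be found in the camera images.
- music_box: Dark wooden music box 160 (x) x 220 (y) x 100 mm high with its lid shut; heavy, does not shift. Origin: centre of its underside. -x is its front with the brass thumb latch, +x its back with the lid hinges. Open, it is a tray with 8 mm walls, rim 88 mm up, deck inside 30 mm up. Case and lid are 160 x 220 mm, the plinth 168 x 228 mm.
- lid (a joint): Angle of the lid (rad): 0 shut and latched, 1.75 fully open, leaning back. Lid 160 x 220 x 10 mm; hinge axis along the box's y at x +80 mm, 90 mm up; shut, its top is 100 mm up. A spring throws it open in about 0.6 s when unlatched and holds it open. It snaps into the catch when pressed past 0 (to about -0.01) with about 11 N near the front middle.
- key (a joint): How far the spring is wound (rad): grows as the key turns clockwise seen from above; stop at 6.1 = fully wound. A 12-tooth ratchet holds it: let go, it falls back at most 0.52 to the last click, from the stop to 5.99. It does not unwind by itself. Turning takes 0.03 N m run down to 0.1 N m fully wound. It starts at 0.2 to 2.4. At 0 the wings lie along the box's x axis.
- latch (a joint): Rocking of the thumb latch (rad): 0 at rest (hooked), lets the lid go at about 0.2 to 0.25, full travel 0.36. It springs back.
- latch_pad (a point): Middle of the top face of the brass thumb piece on the front of the box: a tongue 40 (y) x 30 (x) mm standing out to the front, 114 mm in front of the box's centre and 76 mm up. Pressing it straight down 5 to 6 mm with about 5 N frees the lid; 8 mm is its full travel. The hook behind it reaches 110 mm up.
- lid_edge (a point): Middle of the lid's front edge, on the outer (top) face; moves with the lid. Open, it is about 245 mm up, 120 mm behind the box's centre.
- key_grip (a point): On the key's upright axis, at mid height of its wings, 68 mm up; the axis stands at x +10, y +40 mm in the box. Brass butterfly key: two upright flat wings, 7 mm thick, 68 mm across in all, from 53 to 83 mm up. Its x axis lies along the wings and turns with the key. The spring drum and ratchet below reach 48 mm up.
- comb: Steel comb and brass pinned cylinder of the movement, beside the key inside the box; must not be pressed. Same origin and axes as music_box; it fills x -51 to +45, y -88 to -19 mm and reaches 58 mm up.
- gate_remote: Grey plastic gate remote 105 (x) x 44 (y) x 24 mm with two round black buttons, lying on the lid of the music box, at any yaw; 55 to 110 g. Origin: centre of its underside.
- dish: Shallow round green glass dish, 166 mm across the rim, 30 mm high, flat inside floor 6 mm up and about 120 mm across; 0.75 kg, loose; to the left or to the right of the music box. Origin: centre of its underside.
- bamboo_box: Light bamboo box 110 x 160 x 110 mm with a half open sliding door, on the other side; loose. Bystander. Origin: centre of its underside.
- padlock: Chrome padlock lying flat: body 46 x 60 x 26 mm, shackle out to +x 68 mm; loose. Bystander. Origin: underside of its body.
- key_rack: Wooden key rack with slots, 60 (x) x 240 (y) x 114 mm, behind the music box; loose. Bystander. Origin: centre of its underside.

How it is judged:
By the outcome, as a careful person would: the job done as asked, in the order asked, and still so for the second after the job is handed in, with the robot touching nothing.
It also fails if it takes over 72 s, if anything falls off the work surface, if the arm or the gripper's body presses on something with over 40 N, if the wrist force passes 120 N, or if a joint passes its speed limit or range.

### The arm

A 6-joint arm with a two-finger parallel gripper is mounted at the origin on the work surface. World frame = base frame: x ahead of the robot, y to its left, z up, the work surface at z = 0. Lengths are in m, angles in rad, forces in N, time in s.
With the tool pointing down it reaches from about 0.35 to 0.775 m from the base axis. Payload 7.3 kg.
Tool frame: the origin (TCP) lies at the very end of the fingers, on their centre line; the grasp point (between the pads) lies 19 mm behind it; x points along the fingers, y is the direction in which the jaws open and shut, and the axes are right-handed (so a half turn about x gives the same grasp; the last joint's range is limited). The gripper opens to 92 mm and grips with 3 to 60 N. Pads are 19 mm wide; open, the fingers measure 130 mm over their backs; the gripper's body (75 mm by 190 mm) begins 47 mm behind the grasp point.
Start: joints at [1.062, 0.342, 1.524, -0, 1.275, -0.146], TCP at [0.186, 0.491, 0.227] pointing down, gripper open.
Joint ranges: [-2.53, 2.53], [-0.77, 2.02], [0.04, 2.7], [-1, 4.14], [0.28, 2.66], [-3.11, 3.11]. Speed limits (rad/s): [2.57, 2.57, 3.14, 3.14, 3.14, 3.14].

### API

Orientations are given as [roll, pitch, yaw] about the fixed x, y, z axes, in that order (R = Rz(yaw) Ry(pitch) Rx(roll)).
In Python, from cell import robot gives the robot as it stands.
- The arm moves only by the tool play_rows, never from a script. Its argument "moves" is a list that holds one entry, the list of rows, each a list of 5 numbers: the shift along the tool's x, y, z in m, then the turn about the tool's x in degrees, then the opening, from -1 (shut) to 1 (fully open), so that 0 is half open. A call has exactly 10 rows; each row shifts and turns the pose as measured when the row begins, along the tool's axes as they then stand; what a row does not reach is not made up. A row lasts 1/10 s, in which the tool goes at most 50 mm and 8.59 degrees, less where a joint would pass 70% of its speed; a pose out of reach is approached as far as the arm can. A call with a gripper value outside its range is refused whole. The fingers move at their own pace and stop on an object; "grip_force" is the grip in N (left out, the last holds). Time passes only in rows, so rows that do not move let the fingers close, or fill a call up. It gives the time, the measured TCP pose, the force and the opening at its end, in the units of the state.
- robot.observe(): the state, without advancing time (a new reading comes with each control period).
- robot.read_camera(name): name is "scene" or "top" or "wrist"; returns the picture (420x560x3 uint8, red, green, blue); there is no depth.
- robot.get_calibration(name): a dict with "mtx" (3x3 intrinsics, pixels), "view" (4x4, takes a point from world to camera coordinates). Camera axes: x right, y up, looking along -z (the intrinsics and any distortion apply to the point x, -y, -z); pixel columns grow to the right and rows downward; lengths in m; the calibration is good to about 2 mm. A picture is of the moment at which its call begins: read the wrist's pose just before it. get_calibration takes no time and is no camera call; for the wrist camera it gives the pose at the moment of the call.
- robot.hand_in(): hands the job in, once; it reports no verdict.
Trained networks look in the newest picture that a camera, given by its name, has taken for a name from the list of things; names that differ only in an ending like _2 or _b are one class to them, and where a whole thing is asked for, a point or a joint stands for the part that bears it (a point fixed in the world has none). Each returns a list of dicts, best first, with "score" (0 to 1); they miss things now and then, are a little off and sometimes report something else, mostly with a low value. They report only what shows in the picture. A call takes as long as a camera call.
- robot.spot_in(camera, label): "point" ([column, row] in pixels, amid what is visible of it).
The state is a dict: "time": time; "qpos": joint angles; "qvel": joint speeds; "joint_efforts": joint torques, N m; "tool_pos": TCP position; "tool_rot": TCP orientation; "contact_force": force on the tool from outside, world axes, zero at the start; "torque": the same for the moment, N m; "opening": finger opening in m.
Only numpy, scipy, OpenCV 4.12 (cv2) and the standard library are available. Lean on these libraries where they do the work, as an engineer would, in place of code of your own. Each camera call takes 0.05 s, during which the arm holds its last target.

## Working session

There is one attempt and no reset: what is moved stays moved. The work goes in short steps, Python scripts to look and compute and a tool call to move; the robot and the scene stay as the last step left them, time stands still between calls to the robot, and variables do not carry over. Pictures are saved under pics/ and viewed, and the job is handed in when it is done.

Besides the shell and the picture viewer there is one more tool, called after "Emit:" as name(argument=value, ...) on one line, values as JSON. play_rows: Moves the arm, as the interface text tells. Its arguments: {"type":"object","properties":{"moves":{"type":"array"},"grip_force":{"type":"number"}},"required":["moves"]}

```bash
ls; mkdir -p pics
cat > h.py <<'E'
import numpy as np, cv2
from cell import robot
def snap(name,fn):
    im=robot.read_camera(name); cv2.imwrite('pics/'+fn,cv2.cvtColor(im,cv2.COLOR_RGB2BGR)); return im
def P(cal,p):
    V=np.array(cal['view']);K=np.array(cal['mtx']); c=V@np.append(p,1); c=np.array([c[0],-c[1],-c[2]]); u=K@c; return u[:2]/u[2]
def ray(cal,px):
    V=np.array(cal['view']);K=np.array(cal['mtx']); d=np.linalg.inv(K)@np.array([px[0],px[1],1]); d=np.array([d[0],-d[1],-d[2]])
    R=V[:3,:3]; return -R.T@V[:3,3], R.T@d
def atz(cal,px,z):
    o,d=ray(cal,px); return o+d*(z-o[2])/d[2]
def tri(cps):
    A=[];b=[]
    A=np.zeros((3,3));b=np.zeros(3)
    for c,p in cps:
        o,d=ray(c,p); d=d/np.linalg.norm(d); M=np.eye(3)-np.outer(d,d); A+=M;b+=M@o
    return np.linalg.solve(A,b)
E
python3 - <<'E'
from h import *
np.set_printoptions(precision=4,suppress=True)
for c in ['scene','top']:
    snap(c,c+'0.png'); cal=robot.get_calibration(c); print(c,cal.keys(),np.array(cal['mtx']),np.array(cal['view']))
    for l in ['music_box','gate_remote','dish','latch_pad','bamboo_box','padlock','key_rack']:
        print(l,[(r['point'],round(r['score'],2)) for r in robot.spot_in(c,l)[:3]])
print(robot.observe())
E
```

```text
pics
scene dict_keys(['mtx', 'view']) [[454.8733   0.     280.5916]
 [  0.     454.8733 210.0214]
 [  0.       0.       1.    ]] [[ 0.5225  0.8524 -0.0183 -0.2976]
 [-0.6587  0.4172  0.6261  0.3353]
 [ 0.5413 -0.3151  0.7795 -1.485 ]
 [ 0.      0.      0.      1.    ]]
music_box [([267.9, 228.6], 0.96)]
gate_remote [([263.6, 206.0], 0.7)]
dish [([145.1, 263.4], 0.7)]
latch_pad [([249.1, 184.0], 0.64), ([268.0, 230.3], 0.59)]
bamboo_box [([351.5, 135.6], 0.7)]
padlock [([309.2, 287.6], 0.33)]
key_rack [([309.0, 286.7], 0.71)]
top dict_keys(['mtx', 'view']) [[457.9288   0.     279.3266]
 [  0.     457.9288 208.6077]
 [  0.       0.       1.    ]] [[ 0.1035 -0.9946  0.0026 -0.0502]
 [ 0.9707  0.1016  0.2179 -0.6339]
 [-0.217  -0.0201  0.976  -1.1834]
 [ 0.      0.      0.      1.    ]]
music_box [([300.5, 233.8], 0.71)]
gate_remote [([295.2, 231.0], 0.64)]
dish [([404.4, 272.1], 0.92), ([175.2, 191.0], 0.7)]
latch_pad [([295.1, 269.7], 0.73)]
bamboo_box [([157.1, 270.6], 0.68)]
padlock [([173.7, 189.9], 0.69)]
key_rack [([308.8, 159.9], 0.65), ([295.2, 233.7], 0.59)]
{'time': 0.8, 'qpos': array([ 1.062 ,  0.3419,  1.5241, -0.    ,  1.2754, -0.146 ]), 'qvel': array([-0.0015, -0.0018,  0.0017, -0.0005, -0.0003, -0.0007]), 'joint_efforts': array([  0.0013, -43.1081, -24.4475,   0.0719,   0.0476,   0.    ]), 'tool_pos': array([0.1863, 0.4908, 0.2268]), 'tool_rot': array([1.2291, 1.5706, 0.8664]), 'contact_force': array([ 0.2578, -0.2266,  0.0319]), 'torque': array([ 0.0175,  0.015 , -0.0028]), 'opening': 0.09189164490011698}
```

View pics/scene0.png

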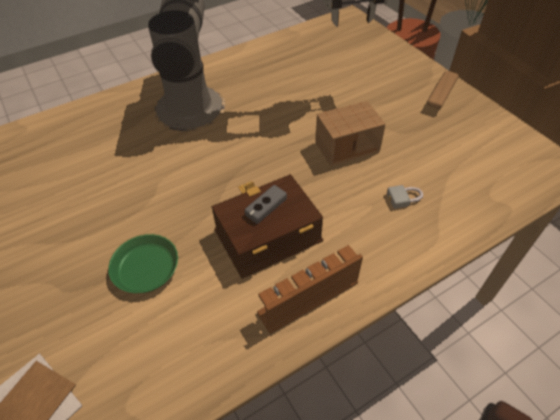

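View pics/top0.png

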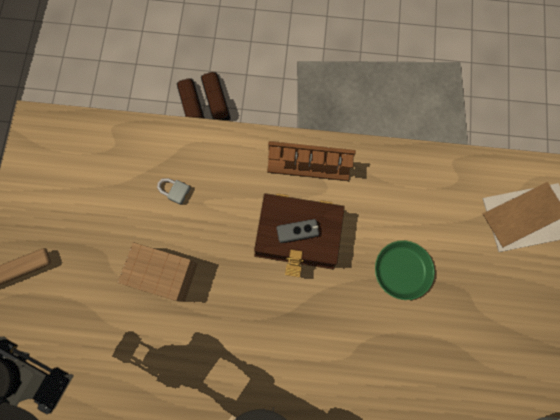

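The scene shot shows the box amid the table with the remote on its lid at about (265,204), and the dish at (145,263). In the top shot the lid spans (256–344, 195–268), with the latch at (294,264), remote at (298,231) and dish at (405,269). I'll enlarge both for corners.

Run:
```python
import cv2
a=cv2.imread('pics/top0.png'); cv2.imwrite('pics/top0z.png',cv2.resize(a[180:310,240:450],None,fx=3.8,fy=3.8,interpolation=cv2.INTER_CUBIC))
a=cv2.imread('pics/scene0.png'); cv2.imwrite('pics/scene0z.png',cv2.resize(a[165:300,100:340],None,fx=3.3,fy=3.3,interpolation=cv2.INTER_CUBIC))
```

```text
(no output)
```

View pics/top0z.png

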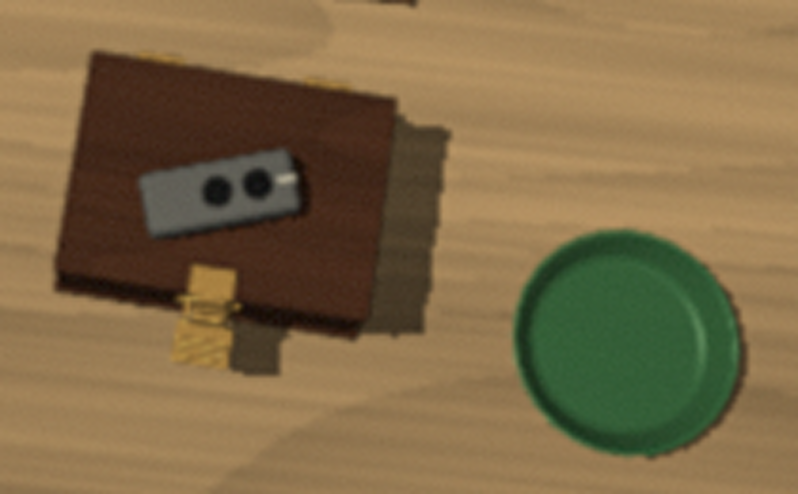

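View pics/scene0z.png

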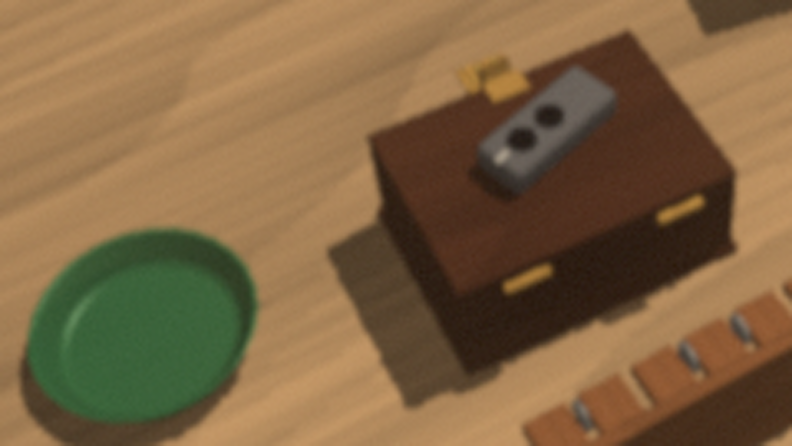

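Run:
```python
from h import *
from scipy.optimize import least_squares
np.set_printoptions(precision=4,suppress=True)
T=robot.get_calibration('top');S=robot.get_calibration('scene')
t=lambda x,y:np.array([(x+.5)/3.8+240-.5,(y+.5)/3.8+180-.5]); s=lambda x,y:np.array([(x+.5)/3.3+100-.5,(y+.5)/3.3+165-.5])
# order: BL, BR, FR, FL
lt=[t(93,52),t(396,99),t(366,318),t(57,269)]; ls=[s(734,175),s(460,292),s(371,136),s(630,32)]
for a,b in zip(lt,ls): print(tri([(T,a),(S,b)]))
B=[(80,110),(80,-110),(-80,-110),(-80,110)]
def tf(x,y,yaw,p): c,s_=np.cos(yaw),np.sin(yaw); return np.array([x+c*p[0]-s_*p[1],y+s_*p[0]+c*p[1]])
def f(q):
    r=[]
    for k,b in enumerate(B):
        w=np.append(tf(q[0],q[1],q[2],np.array(b)/1000),q[3]); r+=list(P(T,w)-lt[k])+list(P(S,w)-ls[k])
    return r
r=least_squares(f,[.55,0,-.1,.1]); print('box',r.x,np.array(r.fun).round(1))
q=r.x
w=np.append(tf(q[0],q[1],q[2],(-.114,0)),.076); print('latch',w,P(T,w),P(S,w),'seen zoom',t(203,343),s(485,73))
rt=[t(140,177),t(288,150),t(300,210),t(150,236)]; rs=[s(577,67),s(478,150),s(518,186),s(616,97)]
rs[2]=None
for a,b in zip(rt,rs):
    if b is not None: print('rem',tri([(T,a),(S,b)]))
def g(q):
    r=[]
    for k,b in enumerate([(52.5,22),(-52.5,22),(-52.5,-22),(52.5,-22)]):
        w=np.append(tf(q[0],q[1],q[2],np.array(b)/1000),q[3]); r+=list(P(T,w)-rt[k])
        if rs[k] is not None:r+=list(P(S,w)-rs[k])
    return r
best=min((least_squares(g,[.55,0,y,.124]) for y in np.arange(0,6.3,.5)),key=lambda r:r.cost); print('remote',best.x,np.degrees(best.x[2]),np.array(best.fun).round(1))
# dish rim
th=np.linspace(0,2*np.pi,60,endpoint=False)
im=cv2.imread('pics/top0.png').astype(int)
for nm,C,fn in(('top',T,'top0'),('scene',S,'scene0')):
    im=cv2.imread(f'pics/{fn}.png').astype(int); m=((im[:,:,1]>im[:,:,2]*1.5)&(im[:,:,1]>im[:,:,0]*1.2)).astype(np.uint8)
    n,l,st,ce=cv2.connectedComponentsWithStats(m); k=1+np.argmax(st[1:,4]); print(nm,st[k],ce[k],'z30',atz(C,ce[k],.03),'z20',atz(C,ce[k],.02))
    globals()[nm]=ce[k]
print('dish tri',tri([(T,top),(S,scene)]))
for l,z in (('padlock',.013),('bamboo_box',.11),('key_rack',.11)):
    pass
print('padlock',atz(T,(173.7,190),.013),'bamboo',atz(T,(157,271),.06),'rack',atz(T,(310,161),.08))
```

```text
[0.6663 0.0589 0.098 ]
[ 0.6535 -0.1557  0.1044]
[ 0.4988 -0.1464  0.1027]
[0.5107 0.0679 0.1007]
box [ 0.5817 -0.0437 -0.0607  0.0999] [-0.3 -0.6  2.1 -0.5  1.   0.1 -0.2  2.1  0.8  1.7 -1.2  0.1 -1.3  0.7
  0.6 -0.8]
latch [ 0.4679 -0.0368  0.076 ] [292.5832 271.7407] [246.9858 186.776 ] seen zoom [293.0526 269.8947] [246.6212 186.7727]
rem [0.5655 0.0044 0.1536]
rem [ 0.5946 -0.0916  0.1539]
rem [0.5474 0.0178 0.089 ]
remote [ 0.571  -0.038   8.1439  0.1189] 466.60936524055916 [  2.7  16.5  -0.1   0.4   3.5  16.2  -0.6   0.7  -3.1 -16.   -3.1 -15.5
   1.7   0.3]
top [ 376  241   58   59 2639] [404.5544 269.9803] z30 [ 0.5086 -0.3432  0.03  ] z20 [ 0.5097 -0.3459  0.02  ]
scene [ 109  243   64   49 2415] [140.453  267.2563] z30 [ 0.5176 -0.3542  0.03  ] z20 [ 0.5103 -0.3542  0.02  ]
dish tri [ 0.5091 -0.3507  0.0161]
padlock [0.6713 0.3263 0.013 ] bamboo [0.4336 0.324  0.06  ] rack [ 0.7772 -0.0551  0.08  ]
```

```bash
cat >> h.py <<'E'
BOX=np.array([.5817,-.0437,-.0607])
def tf(x,y,yaw,p): c,s_=np.cos(yaw),np.sin(yaw); return np.array([x+c*p[0]-s_*p[1],y+s_*p[0]+c*p[1]])
def b2w(x,y,z): return np.append(tf(*BOX,(x,y)),z)
def w2b(w): c,s=np.cos(BOX[2]),np.sin(BOX[2]); d=np.array(w[:2])-BOX[:2]; return np.array([c*d[0]+s*d[1],-s*d[0]+c*d[1],w[2]])
def Rt(o):
    from scipy.spatial.transform import Rotation as R
    return R.from_euler('xyz',o['tool_rot']).as_matrix()
E
python3 - <<'E'
from h import *
from scipy.optimize import least_squares
np.set_printoptions(precision=4,suppress=True)
T=robot.get_calibration('top');S=robot.get_calibration('scene')
t=lambda x,y:np.array([(x+.5)/3.8+240-.5,(y+.5)/3.8+180-.5]); s=lambda x,y:np.array([(x+.5)/3.3+100-.5,(y+.5)/3.3+165-.5])
rt=[t(140,177),t(288,150),t(300,210),t(150,236)]; rs=[s(616,97),s(519,172),s(478,150),s(577,67)]
for a,b in zip(rt,rs): print('rem',tri([(T,a),(S,b)]))
def g(q):
    r=[]
    for k,b in enumerate([(52.5,-22),(-52.5,-22),(-52.5,22),(52.5,22)]):
        w=np.append(tf(q[0],q[1],q[2],np.array(b)/1000),q[3]); r+=list(P(T,w)-rt[k])
        if k!=1: r+=list(P(S,w)-rs[k])
    return r
best=least_squares(g,[.55,0,1.7,.124]); print('remote',best.x,np.degrees(best.x[2]),np.array(best.fun).round(1))
w=np.append(best.x[:2],.1);print('in box',w2b(w))
print('hook back edge (box)',w2b(atz(T,t(213,266),.11)),w2b(atz(T,t(190,266),.11)),w2b(atz(T,t(237,268),.11)),'latch pad tri',w2b(tri([(T,t(203,343)),(S,s(485,72))])))
o=robot.observe(); print(Rt(o))
print('robot start','grip scene px',P(S,o['tool_pos']),P(T,o['tool_pos']))
C=robot.get_calibration('wrist'); V=np.array(C['view']); c=-V[:3,:3].T@V[:3,3]; print('wrist cam in tool',Rt(o).T@(c-o['tool_pos']),'look',Rt(o).T@(-V[2,:3]), 'up', Rt(o).T@V[1,:3])
a=cv2.imread('pics/top0.png'); cv2.imwrite('pics/gz.png',cv2.resize(a[320:420,0:160],None,fx=5,fy=5,interpolation=cv2.INTER_CUBIC))
E
```

```text
rem [0.5762 0.0161 0.1211]
rem [ 0.6043 -0.0813  0.13  ]
rem [ 0.5655 -0.0933  0.1213]
rem [0.5367 0.0059 0.1222]
remote [ 0.5711 -0.0383  1.8593  0.1208] 106.53243424930524 [-0.3 -0.2  1.6 -0.1  0.2 -0.3  0.5  0.3 -0.7  0.3  0.1  0.8 -0.2 -0. ]
in box [-0.0109  0.0048  0.1   ]
hook back edge (box) [-0.0593  0.0017  0.11  ] [-0.0618  0.0172  0.11  ] [-0.0579 -0.0147  0.11  ] latch pad tri [-0.1099 -0.0013  0.0821]
[[ 0.0001  0.3549  0.9349]
 [ 0.0001  0.9349 -0.3549]
 [-1.      0.0002  0.0001]]
robot start grip scene px [352.078   23.2129] [ 44.8008 368.6036]
wrist cam in tool [-0.1582 -0.001  -0.0705] look [ 0.9647 -0.0015  0.2635] up [ 0.2635 -0.0002 -0.9647]
```

View pics/gz.png

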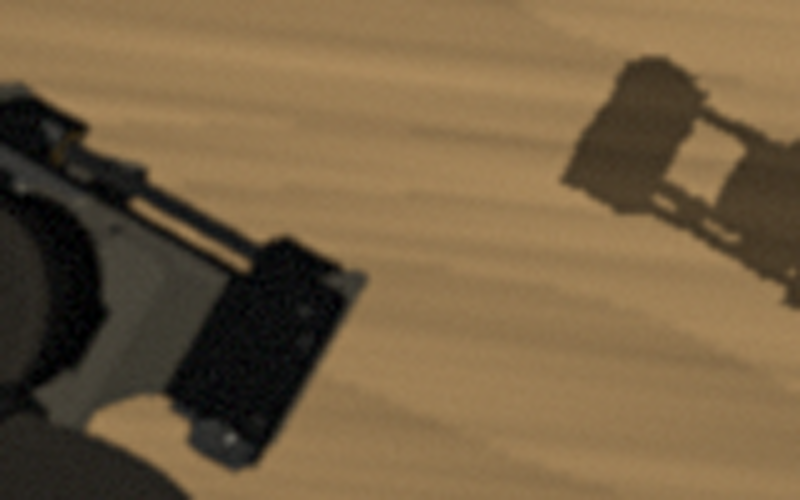

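```bash
cat >> h.py <<'E'
def zyaw(o): R=Rt(o); return np.degrees(np.arctan2(R[1,2],R[0,2]))
def plan(way, grip, o=None):
    """way: list of (pos xyz, zyaw deg, nrows); prints rounded rows"""
    o=o or robot.observe(); p=np.array(o['tool_pos']); a=zyaw(o); rows=[]
    for tp,ta,n in way:
        if ta is None: ta=a
        da=(ta-a+180)%360-180
        a0=a;p0=p.copy()
        for k in range(n):
            pt=p0+(np.array(tp)-p0)*(k+1)/n; at=a0+da*(k+1)/n
            r=np.radians(a); z=np.array([np.cos(r),np.sin(r),0]); x=np.array([0,0,-1.]); y=np.cross(z,x)
            d=pt-p; turn=round(-(at-a),1)
            row=[round(float(d@x),3),round(float(d@y),3),round(float(d@z),3),turn,grip]
            p=p+row[0]*x+row[1]*y+row[2]*z; a=a-turn; rows.append(row)
    for i in range(0,len(rows),10): print('['+','.join(str(r).replace(' ','') for r in rows[i:i+10])+']')
    print('end',p.round(4),round(a,1)); return rows
def st():
    o=robot.observe(); print('t',round(o['time'],2),'pos',o['tool_pos'].round(4),'zyaw',round(zyaw(o),2),'box',w2b(o['tool_pos']).round(4),'F',o['contact_force'].round(1),'open',round(o['opening'],4),'q',o['qpos'].round(2)); return o
E
python3 - <<'E'
from h import *
st(); plan([((.571,-.038,.22),-73.5,20)],0.3)
E
```

```text
t 0.8 pos [0.1863 0.4908 0.2268] zyaw -20.79 box [-0.4271  0.5096  0.2268] F [ 0.3 -0.2  0. ] open 0.0919 q [ 1.06  0.34  1.52 -0.    1.28 -0.15]
[[0.0,-0.018,0.027,np.float64(2.6),0.3],[0.001,-0.017,0.029,np.float64(2.7),0.3],[0.0,-0.015,0.028,np.float64(2.6),0.3],[0.0,-0.014,0.03,np.float64(2.6),0.3],[0.001,-0.012,0.03,np.float64(2.7),0.3],[0.0,-0.012,0.031,np.float64(2.6),0.3],[0.0,-0.009,0.031,np.float64(2.6),0.3],[0.001,-0.009,0.032,np.float64(2.7),0.3],[0.0,-0.007,0.032,np.float64(2.6),0.3],[0.0,-0.005,0.032,np.float64(2.7),0.3]]
[[0.001,-0.004,0.032,np.float64(2.6),0.3],[0.0,-0.002,0.033,np.float64(2.6),0.3],[0.0,-0.001,0.033,np.float64(2.7),0.3],[0.001,0.001,0.032,np.float64(2.6),0.3],[0.0,0.002,0.033,np.float64(2.6),0.3],[0.0,0.003,0.032,np.float64(2.7),0.3],[0.001,0.005,0.033,np.float64(2.6),0.3],[0.0,0.007,0.032,np.float64(2.6),0.3],[0.0,0.008,0.031,np.float64(2.7),0.3],[0.001,0.01,0.032,np.float64(2.6),0.3]]
end [ 0.5715 -0.0381  0.2198] -73.5
```

Emit:
play_rows(moves=[[[0.0, -0.018, 0.027, 2.6, 0.5], [0.001, -0.017, 0.029, 2.7, 0.5], [0.0, -0.015, 0.028, 2.6, 0.5], [0.0, -0.014, 0.03, 2.6, 0.5], [0.001, -0.012, 0.03, 2.7, 0.5], [0.0, -0.012, 0.031, 2.6, 0.5], [0.0, -0.009, 0.031, 2.6, 0.5], [0.001, -0.009, 0.032, 2.7, 0.5], [0.0, -0.007, 0.032, 2.6, 0.5], [0.0, -0.005, 0.032, 2.7, 0.5]]])

```text
time: 1.8
tool_pos: [0.382, 0.2186, 0.224]
tool_rot: [1.707, 1.567, 0.873]
contact_force: [-0.2, 0.1, 0.4]
opening: 0.0688
```

```bash
sed -i 's/turn=round(-(at-a),1)/turn=float(round(-(at-a),1))/' h.py
python3 - <<'E'
from h import *
st(); plan([((.571,-.038,.22),-73.5,10)],0.5)
E
```

```text
t 1.8 pos [0.382  0.2186 0.224 ] zyaw -47.78 box [-0.2152  0.2497  0.224 ] F [-0.2  0.1  0.4] open 0.0688 q [ 0.34  0.19  1.75  0.    1.2  -0.39]
[[0.0,-0.003,0.032,2.6,0.5],[0.001,-0.002,0.032,2.5,0.5],[0.0,-0.0,0.031,2.6,0.5],[0.001,0.001,0.032,2.6,0.5],[-0.0,0.002,0.032,2.6,0.5],[0.0,0.004,0.032,2.5,0.5],[0.001,0.005,0.031,2.6,0.5],[0.0,0.007,0.031,2.6,0.5],[0.001,0.008,0.031,2.5,0.5],[-0.0,0.01,0.03,2.6,0.5]]
end [ 0.5713 -0.0374  0.22  ] -73.5
```

Emit:
play_rows(moves=[[[0.0, -0.003, 0.032, 2.6, 0.5], [0.001, -0.002, 0.032, 2.5, 0.5], [0.0, 0.0, 0.031, 2.6, 0.5], [0.001, 0.001, 0.032, 2.6, 0.5], [0.0, 0.002, 0.032, 2.6, 0.5], [0.0, 0.004, 0.032, 2.5, 0.5], [0.001, 0.005, 0.031, 2.6, 0.5], [0.0, 0.007, 0.031, 2.6, 0.5], [0.001, 0.008, 0.031, 2.5, 0.5], [0.0, 0.01, 0.03, 2.6, 0.5]]])

```text
time: 2.8
tool_pos: [0.5758, -0.0516, 0.2208]
tool_rot: [1.919, 1.564, 0.615]
contact_force: [0.2, 0.3, 0.1]
opening: 0.0689
```

Run:
```python
from h import *
st(); snap('wrist','w1.png'); C=robot.get_calibration('wrist')
for l in ['gate_remote','latch_pad']: print(l,[(r['point'],round(r['score'],2)) for r in robot.spot_in('wrist',l)[:2]])
for k in [(52.5,-22),(-52.5,-22),(-52.5,22),(52.5,22),(0,0)]:
    print(P(C,np.append(tf(.5711,-.0383,1.8593,np.array(k)/1000),.124)).round(0))
print('TCP',P(C,robot.observe()['tool_pos']+np.array([0,0,-.1])))
```

```text
t 2.8 pos [ 0.5758 -0.0516  0.2208] zyaw -74.68 box [-0.0054 -0.0083  0.2208] F [0.2 0.3 0.1] open 0.0689 q [-0.22  0.44  1.39  0.01  1.31 -0.49]
gate_remote [([277.7, 187.9], 0.66)]
latch_pad [([185.0, 161.3], 0.78)]
[302. 124.]
[303. 246.]
[254. 247.]
[248. 126.]
[277. 189.]
TCP [278.11629808 204.27626017]
```

View pics/w1.png

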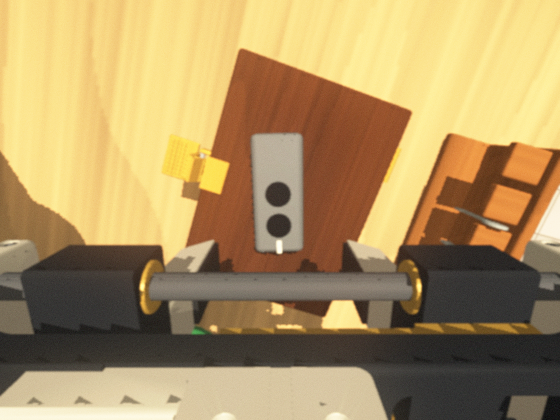

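Run:
```python
from h import *
C=robot.get_calibration('wrist')
print(w2b(atz(C,(240,50),.1)),w2b(atz(C,(411,112),.1)), 'hook/pad',w2b(atz(C,(183,158),.076)))
plan([((.571,-.038,.17),-73.5,4),((.571,-.038,.104),-73.5,6)],0.5)
```

```text
[-0.07914294  0.10541046  0.1       ] [0.07632427 0.1065918  0.1       ] hook/pad [-0.10861168 -0.00056505  0.076     ]
[[0.013,-0.0,-0.004,-0.3,0.5],[0.012,-0.0,-0.003,-0.3,0.5],[0.013,-0.001,-0.004,-0.3,0.5],[0.012,0.0,-0.004,-0.3,0.5],[0.011,0.0,0.0,0.0,0.5],[0.011,0.0,0.0,0.0,0.5],[0.011,0.0,0.0,0.0,0.5],[0.011,0.0,0.0,0.0,0.5],[0.011,0.0,0.0,0.0,0.5],[0.011,0.0,0.0,0.0,0.5]]
end [ 0.5707 -0.0377  0.1043] -73.5
```

Emit:
play_rows(moves=[[[0.013, 0.0, -0.004, -0.3, 0.5], [0.012, 0.0, -0.003, -0.3, 0.5], [0.013, -0.001, -0.004, -0.3, 0.5], [0.012, 0.0, -0.004, -0.3, 0.5], [0.011, 0.0, 0.0, 0.0, 0.5], [0.011, 0.0, 0.0, 0.0, 0.5], [0.011, 0.0, 0.0, 0.0, 0.5], [0.011, 0.0, 0.0, 0.0, 0.5], [0.009, 0.0, 0.0, 0.0, 0.5], [0.007, 0.0, 0.0, 0.0, 0.5]]])

```text
time: 3.95
tool_pos: [0.5689, -0.0318, 0.1049]
tool_rot: [1.96, 1.563, 0.685]
contact_force: [-0.9, 0.5, 0.1]
opening: 0.0692
```

Run:
```python
from h import *
st();
```

```text
t 3.95 pos [ 0.5689 -0.0318  0.1049] zyaw -73.04 box [-0.0135  0.0111  0.1049] F [-0.9  0.5  0.1] open 0.0692 q [-0.19  0.54  1.57  0.01  1.03 -0.49]
```

Emit:
play_rows(moves=[[[0.0, 0.002, 0.006, 0, 0.5], [0.0, 0.0, 0.0, 0, -1], [0.0, 0.0, 0.0, 0, -1], [0.0, 0.0, 0.0, 0, -1], [0.0, 0.0, 0.0, 0, -1], [0.0, 0.0, 0.0, 0, -1], [0.0, 0.0, 0.0, 0, -1], [0.0, 0.0, 0.0, 0, -1], [0.0, 0.0, 0.0, 0, -1], [0.0, 0.0, 0.0, 0, -1]]], grip_force=20)

```text
time: 4.95
tool_pos: [0.5733, -0.0379, 0.105]
tool_rot: [1.899, 1.562, 0.624]
contact_force: [0.9, 0.3, -2.1]
opening: 0.0438
```

Run:
```python
from h import *
o=st()
plan([(o['tool_pos']+[0,0,.1],None,4),((.511,-.350,.205),-60,10),((.511,-.350,.06),-60,6)],-1)
```

```text
t 4.95 pos [ 0.5733 -0.0379  0.105 ] zyaw -73.07 box [-0.0087  0.0053  0.105 ] F [ 0.9  0.3 -2.1] open 0.0438 q [-0.2   0.55  1.55  0.01  1.03 -0.5 ]
[[-0.025,0.0,0.0,-0.0,-1],[-0.025,0.0,0.0,-0.0,-1],[-0.025,0.0,0.0,-0.0,-1],[-0.025,0.0,0.0,-0.0,-1],[0.0,-0.015,0.028,-1.3,-1],[0.0,-0.016,0.028,-1.3,-1],[0.0,-0.016,0.027,-1.3,-1],[0.0,-0.017,0.027,-1.3,-1],[0.0,-0.017,0.027,-1.3,-1],[0.0,-0.019,0.026,-1.3,-1]]
[[0.0,-0.018,0.026,-1.3,-1],[0.0,-0.02,0.025,-1.4,-1],[0.0,-0.019,0.025,-1.3,-1],[0.0,-0.021,0.024,-1.3,-1],[0.024,0.0,0.0,0.0,-1],[0.024,0.0,0.0,0.0,-1],[0.025,0.0,0.0,0.0,-1],[0.024,0.0,0.0,0.0,-1],[0.024,0.0,0.0,0.0,-1],[0.024,0.0,0.0,0.0,-1]]
end [ 0.5109 -0.35    0.06  ] -60.0
```

Gripped at 43.8 mm, matching the 44 mm width. Next I lift it and move over the dish.

Emit:
play_rows(moves=[[[-0.025, 0.0, 0.0, 0.0, -1], [-0.025, 0.0, 0.0, 0.0, -1], [-0.025, 0.0, 0.0, 0.0, -1], [-0.025, 0.0, 0.0, 0.0, -1], [0.0, -0.015, 0.028, -1.3, -1], [0.0, -0.016, 0.028, -1.3, -1], [0.0, -0.016, 0.027, -1.3, -1], [0.0, -0.017, 0.027, -1.3, -1], [0.0, -0.017, 0.027, -1.3, -1], [0.0, -0.019, 0.026, -1.3, -1]]])

```text
time: 5.95
tool_pos: [0.535, -0.2279, 0.208]
tool_rot: [1.794, 1.562, 0.668]
contact_force: [0.7, -1.0, -1.3]
opening: 0.0437
```

Run:
```python
from h import *
o=st()
snap('wrist','w2.png')
plan([((.511,-.350,.20),-60,5),((.511,-.350,.07),-60,5)],-1)
```

```text
t 5.95 pos [ 0.535  -0.2279  0.208 ] zyaw -64.51 box [-0.0354 -0.1867  0.208 ] F [ 0.7 -1.  -1.3] open 0.0437 q [-0.54  0.46  1.4   0.01  1.28 -0.99]
[[0.002,-0.014,0.019,-0.9,-1],[0.001,-0.015,0.019,-0.9,-1],[0.002,-0.014,0.019,-1.0,-1],[0.001,-0.015,0.018,-0.9,-1],[0.002,-0.016,0.019,-0.9,-1],[0.026,0.0,-0.0,-0.0,-1],[0.026,0.0,-0.0,-0.0,-1],[0.026,0.0,-0.0,-0.0,-1],[0.026,0.0,-0.0,-0.0,-1],[0.026,0.0,-0.0,-0.0,-1]]
end [ 0.5111 -0.3504  0.0697] -60.0
```

View pics/w2.png

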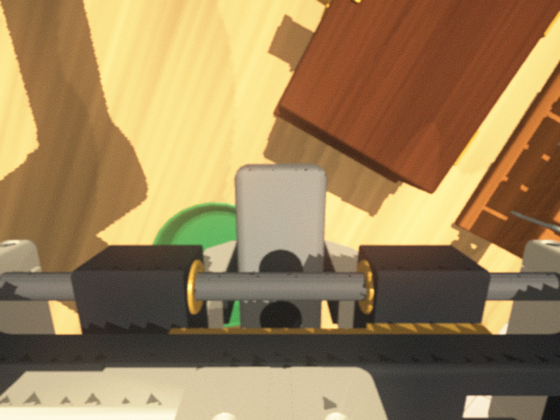

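The remote is held straight between the fingers at (280,245), with the dish showing behind it at (200,230).

Emit:
play_rows(moves=[[[0.002, -0.014, 0.019, -0.9, -1], [0.001, -0.015, 0.019, -0.9, -1], [0.002, -0.014, 0.019, -1.0, -1], [0.001, -0.015, 0.018, -0.9, -1], [0.002, -0.016, 0.019, -0.9, -1], [0.026, 0.0, 0.0, 0.0, -1], [0.026, 0.0, 0.0, 0.0, -1], [0.026, 0.0, 0.0, 0.0, -1], [0.026, 0.0, 0.0, 0.0, -1], [0.026, 0.0, 0.0, 0.0, -1]]])

```text
time: 7.0
tool_pos: [0.5122, -0.3592, 0.0685]
tool_rot: [0.752, 1.557, -0.298]
contact_force: [0.5, 0.2, -1.3]
opening: 0.0438
```

Run:
```python
from h import *
o=st()
snap('top','t2.png')
plan([((.510,-.350,.045),-60,5)],-1)
a=cv2.imread('pics/t2.png'); cv2.imwrite('pics/t2z.png',cv2.resize(a[180:360,340:560],None,fx=3,fy=3,interpolation=cv2.INTER_CUBIC))
```

```text
t 7.0 pos [ 0.5122 -0.3592  0.0685] zyaw -60.18 box [-0.0502 -0.3191  0.0685] F [ 0.5  0.2 -1.3] open 0.0438 q [-0.74  0.67  1.44  0.01  1.02 -1.26]
[[0.004,0.001,-0.001,-0.0,-1],[0.003,0.0,-0.002,-0.1,-1],[0.004,0.001,-0.001,-0.0,-1],[0.004,0.001,-0.001,-0.0,-1],[0.004,0.001,-0.001,-0.1,-1]]
end [ 0.5106 -0.3501  0.0446] -60.0
```

View pics/t2z.png

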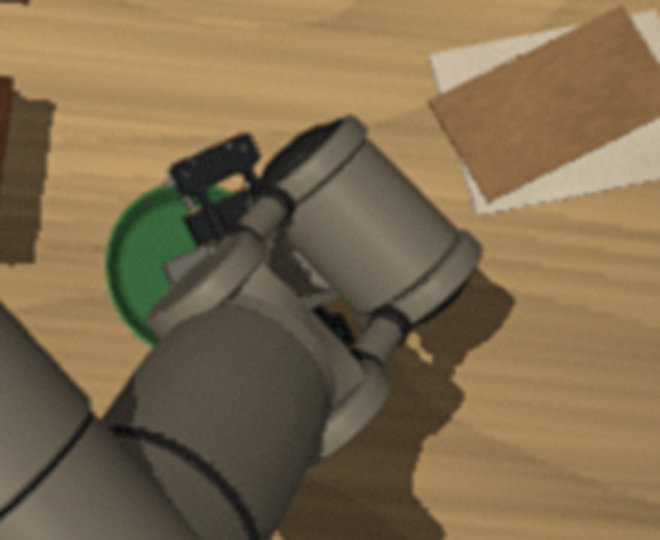

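Run:
```python
from h import *
from scipy.optimize import minimize
T=robot.get_calibration('top');S=robot.get_calibration('scene')
th=np.linspace(0,2*np.pi,80,endpoint=False)
ms=[]
for C,fn in((T,'top0'),(S,'scene0')):
    im=cv2.imread(f'pics/{fn}.png').astype(int); m=((im[:,:,1]>im[:,:,2]*1.15)&(im[:,:,1]>im[:,:,0]*1.1)).astype(np.uint8)
    n,l,st_,ce=cv2.connectedComponentsWithStats(m); k=1+np.argmax(st_[1:,4]); c=max(cv2.findContours((l==k).astype(np.uint8),0,1)[0],key=cv2.contourArea); mm=np.zeros_like(m); cv2.drawContours(mm,[c],-1,1,-1); ms.append((C,mm)); print(st_[k],ce[k])
def cost(q,sep=None):
    e=0
    for i,(C,m) in enumerate(ms):
        if sep is not None and i!=sep: continue
        pts=np.array([P(C,(q[0]+.083*np.cos(a),q[1]+.083*np.sin(a),.03)) for a in th]); g=np.zeros_like(m); cv2.fillPoly(g,[np.round(pts*16).astype(np.int32)],1,shift=4); e+=1-(g&m).sum()/(g|m).sum()
    return e
for sep in(None,0,1):
    r=minimize(lambda q:cost(q,sep),[.511,-.35],method='Nelder-Mead',options=dict(initial_simplex=[[.511,-.35],[.52,-.35],[.511,-.34]])); print(sep,r.x,r.fun)
```

```text
[ 375  241   60   59 2758] [404.4093546 269.9764322]
[ 108  235   70   58 3103] [142.63519175 263.6883661 ]
None [ 0.50968    -0.34362041] 0.13926121111585554
0 [ 0.50969342 -0.34359967] 0.062223733424005445
1 [ 0.50635114 -0.34225464] 0.07067984426474994
```

Run:
```python
from h import *
o=st()
plan([((.509,-.343,.055),-60,4),((.509,-.343,.022),-60,6)],-1)
```

```text
t 7.05 pos [ 0.5101 -0.3573  0.0636] zyaw -60.18 box [-0.0524 -0.3174  0.0636] F [-1.9  0.9 -3.4] open 0.0436 q [-0.74  0.67  1.44  0.01  1.02 -1.26]
[[0.002,0.002,-0.003,-0.0,-1],[0.002,0.001,-0.003,-0.1,-1],[0.002,0.002,-0.004,-0.0,-1],[0.003,0.001,-0.003,-0.1,-1],[0.005,0.0,0.0,0.0,-1],[0.006,0.0,0.0,0.0,-1],[0.005,0.0,0.0,0.0,-1],[0.006,0.0,0.0,0.0,-1],[0.005,0.0,0.0,0.0,-1],[0.006,0.0,0.0,0.0,-1]]
end [ 0.5088 -0.3431  0.0216] -60.0
```

Emit:
play_rows(moves=[[[0.002, 0.002, -0.003, 0, -1], [0.002, 0.001, -0.003, 0, -1], [0.002, 0.002, -0.004, 0, -1], [0.003, 0.001, -0.003, 0, -1], [0.005, 0, 0, 0, -1], [0.006, 0, 0, 0, -1], [0.005, 0, 0, 0, -1], [0.006, 0, 0, 0, -1], [0.005, 0, 0, 0, -1], [0.0, 0, 0, 0, -1]]])

```text
time: 8.05
tool_pos: [0.5108, -0.3425, 0.0285]
tool_rot: [0.879, 1.559, -0.171]
contact_force: [-1.2, -0.1, -0.2]
opening: 0.0435
```

Run:
```python
from h import *
st()
```

```text
t 8.05 pos [ 0.5108 -0.3425  0.0285] zyaw -60.17 box [-0.0526 -0.3025  0.0285] F [-1.2 -0.1 -0.2] open 0.0435 q [-0.72  0.71  1.5   0.01  0.93 -1.24]
```

Emit:
play_rows(moves=[[[0.004, 0, 0, 0, -1], [0.004, 0, 0, 0, -1], [0.004, 0, 0, 0, -1], [0.003, 0, 0, 0, -1], [0.001, 0, 0, 0, -1], [0.001, 0, 0, 0, -1], [0.0, 0, 0, 0, -1], [0.0, 0, 0, 0, -1], [0, 0, 0, 0, -1], [0.0, 0, 0, 0, -1]]])

```text
time: 9.05
tool_pos: [0.5114, -0.3431, 0.0106]
tool_rot: [0.827, 1.558, -0.223]
contact_force: [0.6, 1.0, -0.8]
opening: 0.0441
```

Run:
```python
from h import *
st()
```

```text
t 9.05 pos [ 0.5114 -0.3431  0.0106] zyaw -60.18 box [-0.052  -0.3031  0.0106] F [ 0.6  1.  -0.8] open 0.0441 q [-0.72  0.73  1.51  0.01  0.89 -1.24]
```

Next I release it and rise.

Emit:
play_rows(moves=[[[0, 0, 0, 0, 0.25], [0, 0, 0, 0, 0.25], [0, 0, 0, 0, 0.25], [-0.005, 0, 0, 0, 0.25], [-0.015, 0, 0, 0, 0.25], [-0.025, 0, 0, 0, 0.25], [-0.035, 0, 0, 0, 0.25], [-0.035, 0, 0, 0, 0.25], [-0.035, 0, 0, 0, 0.25], [-0.02, 0, 0, 0, 0.25]]])

```text
time: 10.05
tool_pos: [0.5082, -0.3417, 0.1903]
tool_rot: [0.932, 1.56, -0.119]
contact_force: [-0.3, -1.3, -0.2]
opening: 0.057
```

Run:
```python
from h import *
o=st(); snap('wrist','w3.png')
t=b2w(-.122,0,.20); print(t)
plan([(t,np.degrees(BOX[2]),10)],-1)
```

```text
t 10.05 pos [ 0.5082 -0.3417  0.1903] zyaw -60.18 box [-0.0553 -0.3019  0.1903] F [-0.3 -1.3 -0.2] open 0.057 q [-0.72  0.53  1.33  0.01  1.27 -1.24]
[ 0.45992468 -0.03629915  0.2       ]
[[-0.001,0.011,-0.029,-5.7,-1],[-0.0,0.014,-0.028,-5.6,-1],[-0.001,0.016,-0.026,-5.7,-1],[-0.001,0.019,-0.025,-5.7,-1],[-0.0,0.021,-0.022,-5.6,-1],[-0.001,0.024,-0.021,-5.7,-1],[-0.001,0.025,-0.018,-5.7,-1],[-0.0,0.027,-0.015,-5.7,-1],[-0.001,0.028,-0.012,-5.6,-1],[-0.0,0.03,-0.01,-5.7,-1]]
end [ 0.4601 -0.0362  0.1996] -3.5
```

View pics/w3.png

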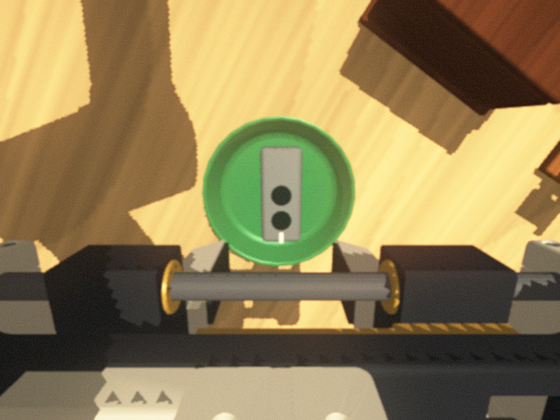

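The remote lies flat and centred in the dish, around (281,195), with the dish at (279,190). Now the latch.

Emit:
play_rows(moves=[[[-0.001, 0.011, -0.029, -5.7, -1], [0.0, 0.014, -0.028, -5.6, -1], [-0.001, 0.016, -0.026, -5.7, -1], [-0.001, 0.019, -0.025, -5.7, -1], [0.0, 0.021, -0.022, -5.6, -1], [-0.001, 0.024, -0.021, -5.7, -1], [-0.001, 0.025, -0.018, -5.7, -1], [0.0, 0.027, -0.015, -5.7, -1], [-0.001, 0.028, -0.012, -5.6, -1], [0.0, 0.03, -0.01, -5.7, -1]]])

```text
time: 11.1
tool_pos: [0.4541, -0.0304, 0.2083]
tool_rot: [-0.416, 1.535, -0.444]
contact_force: [0.7, -0.3, 0.3]
opening: 0.0003
```

Run:
```python
from h import *
o=st(); snap('wrist','w4.png'); snap('top','t4.png'); C=robot.get_calibration('wrist');T=robot.get_calibration('top')
im=cv2.imread('pics/w4.png')
for p in [(-.08,.11,.1),(-.08,-.11,.1),(.08,.11,.1),(.08,-.11,.1),(-.114,0,.076)]:
    print(p,P(C,b2w(*p)).round(0))
print([(r['point'],round(r['score'],2)) for r in robot.spot_in('wrist','latch_pad')[:2]])
```

```text
t 11.1 pos [ 0.4541 -0.0304  0.2083] zyaw -1.61 box [-0.1282  0.0056  0.2083] F [ 0.7 -0.3  0.3] open 0.0003 q [-0.23  0.21  1.76 -0.01  1.13 -1.77]
(-0.08, 0.11, 0.1) [390. 259.]
(-0.08, -0.11, 0.1) [158. 250.]
(0.08, 0.11, 0.1) [370. 391.]
(0.08, -0.11, 0.1) [170. 383.]
(-0.114, 0, 0.076) [276. 213.]
[([276.8, 216.1], 0.65)]
```

View pics/w4.png

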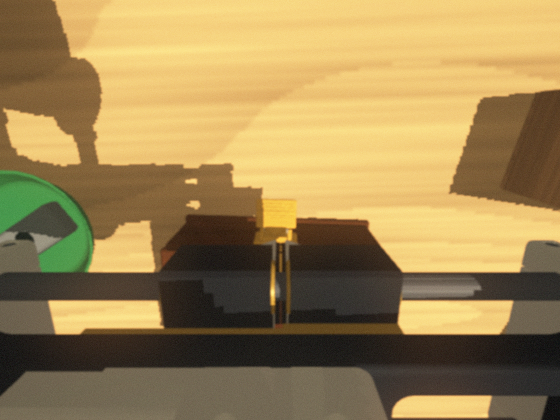

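Run:
```python
from h import *
o=st(); print(Rt(o)[:,0])
plan([(b2w(-.122,0,.15),np.degrees(BOX[2]),4),(b2w(-.122,0,.088),np.degrees(BOX[2]),6)],-1)
```

```text
t 11.25 pos [ 0.4541 -0.0302  0.2082] zyaw -1.69 box [-0.1282  0.0057  0.2082] F [ 1.1  0.4 -0. ] open 0.0004 q [-0.23  0.21  1.76 -0.01  1.13 -1.77]
[ 0.03170044 -0.0151578  -0.99938247]
[[0.015,-0.001,0.001,0.4,-1],[0.014,-0.002,0.002,0.5,-1],[0.015,-0.001,0.002,0.4,-1],[0.014,-0.002,0.001,0.5,-1],[0.01,0.0,0.0,-0.0,-1],[0.011,0.0,0.0,-0.0,-1],[0.01,0.0,0.0,-0.0,-1],[0.01,0.0,0.0,-0.0,-1],[0.011,0.0,0.0,-0.0,-1],[0.01,0.0,0.0,-0.0,-1]]
end [ 0.4599 -0.0365  0.0882] -3.5
```

```bash
python3 - <<'E'
s=open('h.py').read()
s=s.replace("p=np.array(o['tool_pos']); a=zyaw(o); rows=[]","p=np.array(o['tool_pos']); a=zyaw(o); rows=[]; from scipy.spatial.transform import Rotation as Ro; M=Rt(o)")
s=s.replace("r=np.radians(a); z=np.array([np.cos(r),np.sin(r),0]); x=np.array([0,0,-1.]); y=np.cross(z,x)","x,y,z=M.T")
s=s.replace("a=a-turn; rows","a=a-turn; M=M@Ro.from_euler('x',turn,degrees=True).as_matrix(); rows")
open('h.py','w').write(s)
E
sed -i 's/    o=o or robot.observe(); p=/    o=o or robot.observe()\n    p=/' h.py
python3 - <<'E'
from h import *
plan([(b2w(-.122,0,.15),np.degrees(BOX[2]),4),(b2w(-.122,0,.088),np.degrees(BOX[2]),6)],-1)
E
```

```text
[[0.015,-0.001,0.001,0.4,-1],[0.014,-0.002,0.001,0.5,-1],[0.015,-0.001,0.001,0.4,-1],[0.014,-0.001,0.001,0.5,-1],[0.01,0.0,-0.0,-0.0,-1],[0.011,0.0,-0.001,-0.0,-1],[0.01,0.0,0.0,-0.0,-1],[0.011,0.001,-0.0,-0.0,-1],[0.01,-0.0,-0.001,-0.0,-1],[0.01,-0.0,0.0,-0.0,-1]]
end [ 0.4598 -0.0361  0.0884] -3.5
```

Emit:
play_rows(moves=[[[0.015, -0.001, 0.001, 0.4, -1], [0.014, -0.002, 0.001, 0.5, -1], [0.015, -0.001, 0.001, 0.4, -1], [0.014, -0.001, 0.001, 0.5, -1], [0.01, 0, 0, 0, -1], [0.011, 0, -0.001, 0, -1], [0.01, 0, 0, 0, -1], [0.011, 0.001, 0, 0, -1], [0.01, 0, -0.001, 0, -1], [0.008, 0, 0, 0, -1]]])

```text
time: 12.25
tool_pos: [0.4656, -0.0449, 0.0913]
tool_rot: [-0.37, 1.521, -0.447]
contact_force: [1.1, 0.1, 0.7]
opening: 0.0005
```

Run:
```python
from h import *
o=st(); print(Rt(o)[:,0])
```

```text
t 12.25 pos [ 0.4656 -0.0449  0.0913] zyaw -4.4 box [-0.1158 -0.0082  0.0913] F [1.1 0.1 0.7] open 0.0005 q [-0.25  0.38  1.9  -0.01  0.81 -1.74]
[ 0.04466702 -0.0213986  -0.99877273]
```

Emit:
play_rows(moves=[[[0.002, 0.003, -0.002, 0, -1], [0.003, 0.003, -0.002, 0, -1], [0.003, 0.001, -0.002, 0, -1], [0.003, 0, 0, 0, -1], [0.003, 0, 0, 0, -1], [0.002, 0, 0, 0, -1], [0.002, 0, 0, 0, -1], [0.002, 0, 0, 0, -1], [0.002, 0, 0, 0, -1], [0.002, 0, 0, 0, -1]]])

```text
time: 13.25
tool_pos: [0.461, -0.0374, 0.0674]
tool_rot: [-0.366, 1.52, -0.443]
contact_force: [-10.3, 2.4, 31.4]
opening: 0.0008
```

Run:
```python
from h import *
o=st(); print(Rt(o)[:,0]); snap('scene','s5.png')
```

```text
t 13.25 pos [ 0.461  -0.0374  0.0674] zyaw -4.39 box [-0.1209 -0.001   0.0674] F [-10.3   2.4  31.4] open 0.0008 q [-0.24  0.42  1.94 -0.02  0.74 -1.72]
[ 0.04571906 -0.0216857  -0.99871893]
```

View pics/s5.png

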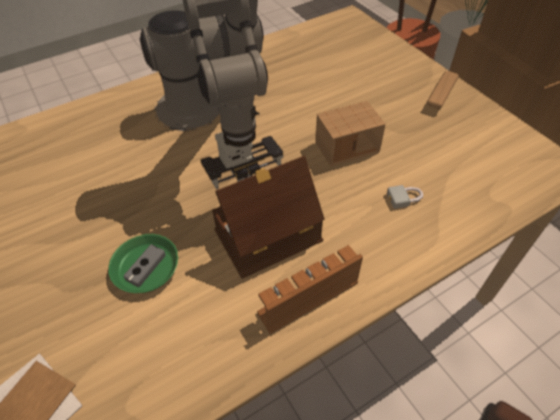

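The lid is springing open in the shot (lid upper edge at 240–305, row 170) and the remote sits in the dish at (145,265). I'll let off the latch and rise.

Emit:
play_rows(moves=[[[-0.006, 0, -0.001, 0, -1], [-0.006, 0, -0.002, 0, -1], [-0.01, 0, -0.002, 0, -1], [-0.015, 0, 0, 0, -1], [-0.02, 0, 0, 0, -1], [-0.025, 0, 0, 0, -1], [-0.03, 0, 0, 0, -1], [-0.03, 0, 0, 0, -1], [-0.03, 0, 0, 0, -1], [-0.02, 0, 0, 0, -1]]])

```text
time: 14.3
tool_pos: [0.444, -0.0323, 0.2663]
tool_rot: [-0.377, 1.525, -0.455]
contact_force: [0.7, -1.2, 0.3]
opening: 0.0003
```

Run:
```python
from h import *
o=st(); print(Rt(o)[:,0]); snap('scene','s6.png'); snap('top','t6.png')
a=cv2.imread('pics/t6.png');b=cv2.imread('pics/s6.png')
cv2.imwrite('pics/z6.png',np.hstack([cv2.resize(a[150:300,220:370],(390,390),interpolation=cv2.INTER_CUBIC),cv2.resize(b[130:280,190:340],(390,390),interpolation=cv2.INTER_CUBIC)]))
plan([(b2w(0.0,.04,.26),np.degrees(BOX[2]),8)],-1)
```

```text
t 14.3 pos [ 0.444  -0.0323  0.2663] zyaw -4.44 box [-0.1381  0.003   0.2663] F [ 0.7 -1.2  0.3] open 0.0003 q [-0.24  0.14  1.69 -0.01  1.27 -1.73]
[ 0.04156811 -0.02033202 -0.99892878]
[[0.002,0.005,0.017,-0.1,-1],[0.001,0.005,0.017,-0.1,-1],[0.002,0.005,0.017,-0.2,-1],[0.001,0.005,0.017,-0.1,-1],[0.002,0.004,0.017,-0.1,-1],[0.002,0.005,0.017,-0.1,-1],[0.001,0.005,0.017,-0.1,-1],[0.002,0.005,0.017,-0.2,-1]]
end [ 0.5839 -0.0035  0.2597] -3.4
```

View pics/z6.png

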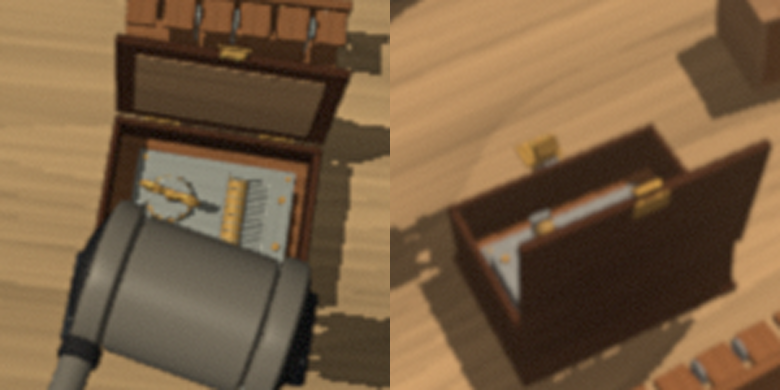

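The lid stands fully open. In the top view the key shows at about zoom (170,195), wings near the box's y, and the comb at (245,215). I'll zoom in on the key.

Run:
```python
from h import *
T=robot.get_calibration('top')
a=cv2.imread('pics/t6.png')
x0,y0,f=265,200,12
z=cv2.resize(a[y0:y0+45,x0:x0+60],None,fx=f,fy=f,interpolation=cv2.INTER_CUBIC)
def m(p,c):
    q=(P(T,b2w(*p))-[x0,y0]+.5)*f; cv2.circle(z,tuple(int(v) for v in q),4,c,-1)
m((.01,.04,.083),(0,0,255))
for k in np.arange(0,6.3,.26):
    m((.01+.034*np.cos(k),.04+.034*np.sin(k),.083),(255,0,0))
cv2.imwrite('pics/kz.png',z)
```

```text
(no output)
```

View pics/kz.png

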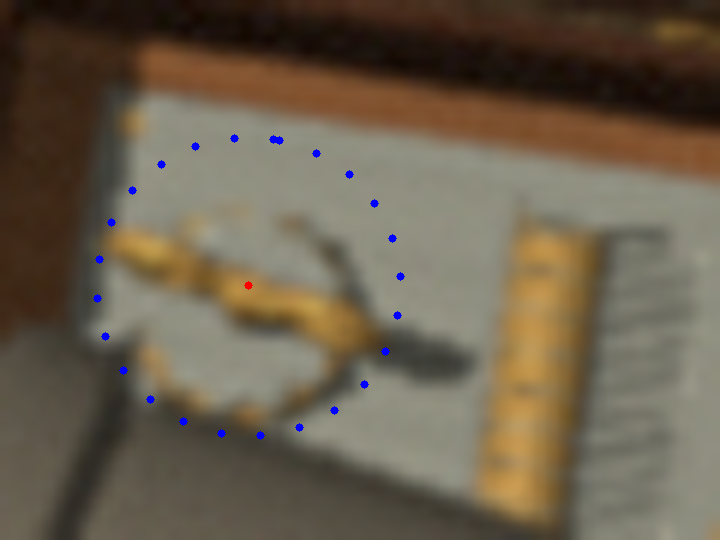

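Run:
```python
from h import *
T=robot.get_calibration('top')
f=lambda x,y:w2b(atz(T,(x/12+265-.5,y/12+200-.5),.08))
a,b=f(110,243),f(376,336); print(a,b,(a+b)/2,np.hypot(*(a-b)[:2])); d=a-b; al=np.arctan2(d[1],d[0]); print('key',(-al)%np.pi)
```

```text
[0.01510498 0.07245359 0.08      ] [0.00394426 0.01009841 0.08      ] [0.00952462 0.041276   0.08      ] 0.06334612149987913
key 1.7479071754872582
```

```bash
cat > orb.py <<'E'
import numpy as np
from scipy.optimize import brentq
AX=np.array([.010,.041])
def gap(cx,cy,beta,hx=.0095,hy=.019,t=.0035,L=.034):
    # signed clearance between finger rect (axis aligned at c rel. axis) and wing face on ccw side
    n=np.array([-np.sin(beta),np.cos(beta)]); u=np.array([np.cos(beta),np.sin(beta)])
    # clip rect polygon to 0<=u<=L, min n coordinate
    poly=[(cx-hx,cy-hy),(cx+hx,cy-hy),(cx+hx,cy+hy),(cx-hx,cy+hy)]
    pts=[]
    for i in range(4):
        a=np.array(poly[i]);b=np.array(poly[(i+1)%4])
        for s in np.linspace(0,1,80): 
            p=a+(b-a)*s
            if 0.0<=p@u<=L: pts.append((p@n,p@u))
    if not pts: return 1,0
    m=min(pts); return m[0]-t,m[1]
def centre(beta,R=.028):
    # finger centre angle = beta+d, smallest d touching
    d=np.radians(130)
    while d>0:
        g,_=gap(R*np.cos(beta+d),R*np.sin(beta+d),beta)
        if g<0: break
        d-=np.radians(.5)
    d+=np.radians(.5)
    return AX+R*np.array([np.cos(beta+d),np.sin(beta+d)]),np.degrees(d),gap(R*np.cos(beta+d),R*np.sin(beta+d),beta)
if __name__=='__main__':
    for k in np.arange(1.75,6.2,.25):
        b=np.pi-k+0  # wing B: ccw angle -100deg at key 1.75
        b=-k if abs(((-1.75)+1.745))<1 else b
        c,d,g=centre(b); print(round(k,2),'wing',round(np.degrees(b)%360),'c',c.round(4),'lag',round(d,1),'contact r',round(g[1],4))
E
python3 orb.py; python3 -c "
from orb import *
from math import radians
print(centre(-6.1))"
```

```text
1.75 wing 260 c [0.0219 0.0157] lag 35.5 contact r 0.0058
2.0 wing 245 c [0.0202 0.0149] lag 46.0 contact r 0.0061
2.25 wing 231 c [0.0178 0.0141] lag 55.0 contact r 0.0072
2.5 wing 217 c [0.0138 0.0133] lag 61.0 contact r 0.0098
2.75 wing 202 c [0.0073 0.0131] lag 62.0 contact r 0.0147
3.0 wing 188 c [-0.0013  0.0154] lag 58.0 contact r 0.0216
3.25 wing 174 c [-0.0077  0.0193] lag 57.0 contact r 0.0079
3.5 wing 159 c [-0.011   0.0225] lag 62.0 contact r 0.0109
3.75 wing 145 c [-0.015   0.0284] lag 61.5 contact r 0.0164
4.0 wing 131 c [-0.0178  0.0377] lag 56.0 contact r 0.0238
4.25 wing 116 c [-0.0169  0.0487] lag 47.5 contact r 0.0317
4.5 wing 102 c [-0.0102  0.0604] lag 34.0 contact r 0.0337
4.75 wing 88 c [-0.0029  0.0659] lag 29.5 contact r 0.0057
5.0 wing 74 c [-0.0014  0.0666] lag 40.5 contact r 0.0058
5.25 wing 59 c [0.0008 0.0674] lag 50.0 contact r 0.0065
5.5 wing 45 c [0.0038 0.0683] lag 58.0 contact r 0.0082
5.75 wing 31 c [0.0088 0.069 ] lag 62.0 contact r 0.0117
6.0 wing 16 c [0.0162 0.0683] lag 61.0 contact r 0.0174
(array([0.01980775, 0.06722609]), np.float64(59.00000000000081), (np.float64(8.804029866533395e-05), np.float64(0.02030102868151591)))
```

```bash
cat >> orb.py <<'E'
def cen(key,r=.021,clear=0.0,hx=.0095,hy=.019,t=.0035):
    b=-key; n=np.array([-np.sin(b),np.cos(b)]); u=np.array([np.cos(b),np.sin(b)])
    o=np.array([hx*np.tanh(3*n[0]),hy*np.tanh(3*n[1])])
    return AX+u*(r+o@u)+n*(t+clear+hx*abs(n[0])+hy*abs(n[1]))
E
python3 -c "
from orb import *
p=None
for k in np.arange(1.5,6.3,.2):
    c=cen(k); print(round(k,2),c.round(4),'R',round(np.hypot(*(c-AX)),4),'step',None if p is None else round(np.hypot(*(c-p)),4),'cr',gap(*(c-AX),-k)); p=c
"
```

```text
1.5 [0.0255 0.0244] R 0.0228 step None cr (np.float64(0.00017012744704890522), np.float64(0.033587378509118235))
1.7 [0.0218 0.0125] R 0.0308 step 0.0124 cr (np.float64(-1.3010426069826053e-18), np.float64(0.009105384112707272))
1.9 [0.0175 0.0053] R 0.0365 step 0.0085 cr (np.float64(-3.903127820947816e-18), np.float64(0.016501682859076616))
2.1 [0.0127 0.0034] R 0.0377 step 0.0052 cr (np.float64(1.3010426069826053e-18), np.float64(0.019540586010216947))
2.3 [0.0084 0.0043] R 0.0368 step 0.0044 cr (np.float64(-4.336808689942018e-19), np.float64(0.0206318300850522))
2.5 [0.0046 0.0065] R 0.0349 step 0.0044 cr (np.float64(-5.637851296924623e-18), np.float64(0.02122410695377053))
2.7 [0.001  0.0094] R 0.0329 step 0.0046 cr (np.float64(-2.168404344971009e-18), np.float64(0.022156452031575437))
2.9 [-0.0035  0.0127] R 0.0313 step 0.0056 cr (np.float64(3.903127820947816e-18), np.float64(0.02451980657983513))
3.1 [-0.0096  0.0173] R 0.0308 step 0.0077 cr (np.float64(3.0357660829594124e-18), np.float64(0.029309936130379344))
3.3 [-0.0156  0.021 ] R 0.0325 step 0.0071 cr (np.float64(3.0357660
[... 961 characters left out ...]
31736514375))
5.1 [0.004  0.0777] R 0.0372 step 0.0072 cr (np.float64(4.7704895589362195e-18), np.float64(0.017727016990808885))
5.3 [0.0087 0.0786] R 0.0376 step 0.0048 cr (np.float64(-1.3010426069826053e-18), np.float64(0.019974097021921867))
5.5 [0.0128 0.0772] R 0.0363 step 0.0044 cr (np.float64(-5.637851296924623e-18), np.float64(0.02081621358579351))
5.7 [0.0165 0.0747] R 0.0343 step 0.0044 cr (np.float64(-4.336808689942018e-19), np.float64(0.021423000960696513))
5.9 [0.0202 0.0717] R 0.0324 step 0.0048 cr (np.float64(-3.903127820947816e-18), np.float64(0.02263632249738982))
6.1 [0.0251 0.0681] R 0.031 step 0.0061 cr (np.float64(2.168404344971009e-18), np.float64(0.025671381176972728))
```

Run:
```python
from h import *
from orb import *
print(gap(*(np.array([.030,.018])-AX),-1.75))
Y=np.degrees(BOX[2])
st(); plan([(b2w(.030,.018,.20),Y,8),(b2w(.030,.018,.18),Y,2)],-1)
```

```text
(np.float64(0.0075448366647743025), np.float64(0.002064360203176085))
t 14.4 pos [ 0.4451 -0.0326  0.267 ] zyaw -4.44 box [-0.1371  0.0028  0.267 ] F [ 0.3  0.5 -1.2] open 0.0005 q [-0.24  0.14  1.69 -0.01  1.27 -1.73]
[[0.009,0.002,0.02,-0.1,-1],[0.01,0.003,0.021,-0.1,-1],[0.009,0.002,0.02,-0.2,-1],[0.009,0.002,0.021,-0.1,-1],[0.01,0.003,0.02,-0.1,-1],[0.009,0.002,0.021,-0.1,-1],[0.009,0.002,0.02,-0.1,-1],[0.009,0.002,0.021,-0.2,-1],[0.01,0.0,-0.001,0.0,-1],[0.01,0.0,-0.0,0.0,-1]]
end [ 0.613  -0.028   0.1804] -3.4
```

Emit:
play_rows(moves=[[[0.008, 0.002, 0.022, -0.1, -1], [0.009, 0.003, 0.025, -0.1, -1], [0.008, 0.002, 0.025, -0.2, -1], [0.008, 0.002, 0.025, -0.1, -1], [0.01, 0.003, 0.022, -0.1, -1], [0.009, 0.002, 0.018, -0.1, -1], [0.009, 0.002, 0.013, -0.1, -1], [0.009, 0.001, 0.008, -0.2, -1], [0.01, 0, 0.002, 0, -1], [0.005, 0, 0, 0, -1]]])

```text
time: 15.4
tool_pos: [0.6099, -0.0281, 0.1766]
tool_rot: [-0.479, 1.533, -0.539]
contact_force: [-1.1, 0.2, -0.9]
opening: 0.0004
```

Run:
```python
from h import *
Y=np.degrees(BOX[2])
o=st();print(Rt(o)[:,0]); snap('wrist','w7.png'); plan([(b2w(.030,.018,.15),Y,3),(b2w(.030,.018,.066),Y,7)],-1)
```

```text
t 15.4 pos [ 0.6099 -0.0281  0.1766] zyaw -3.44 box [0.0272 0.0173 0.1766] F [-1.1  0.2 -0.9] open 0.0004 q [-0.16  0.52  1.38 -0.01  1.2  -1.67]
[ 0.03214228 -0.01923132 -0.99929827]
[[0.009,0.0,0.001,0.0,-1],[0.008,0.001,0.001,0.0,-1],[0.009,0.0,0.0,0.0,-1],[0.012,0.0,-0.0,0.0,-1],[0.012,0.0,-0.001,0.0,-1],[0.012,0.001,0.0,0.0,-1],[0.012,-0.0,-0.0,0.0,-1],[0.012,0.0,-0.001,0.0,-1],[0.012,0.0,0.0,0.0,-1],[0.012,0.001,-0.0,0.0,-1]]
end [ 0.613  -0.0271  0.0661] -3.4
```

View pics/w7.png

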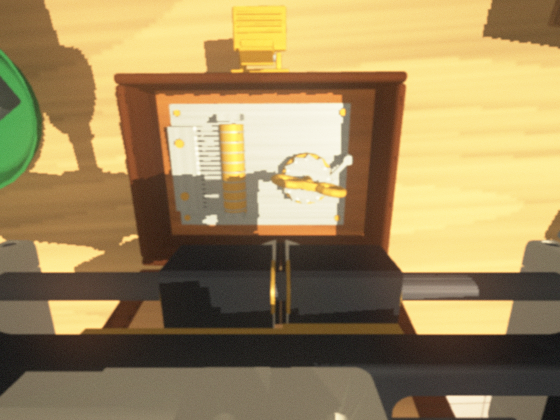

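Run:
```python
from h import *
C=robot.get_calibration('wrist')
for p in [(-.08,.11,.088),(-.08,-.11,.088),(.08,.11,.088),(.08,-.11,.088),(.01,.04,.083),(-.114,0,.076)]: print(p,P(C,b2w(*p)).round(1))
for p in [(117,74),(405,73)]: print(w2b(atz(C,p,.088)))
a,b=w2b(atz(C,(275,179),.08)),w2b(atz(C,(348,191),.08)); d=b-a; print((a+b)/2,np.hypot(*d[:2]),-np.arctan2(d[1],d[0])%np.pi)
a=cv2.imread('pics/w7.png'); cv2.imwrite('pics/w7z.png',cv2.resize(a[50:250,100:430],None,fx=2.4,fy=2.4,interpolation=cv2.INTER_CUBIC))
```

```text
(-0.08, 0.11, 0.088) [411.1  72.6]
(-0.08, -0.11, 0.088) [112.8  73.4]
(0.08, 0.11, 0.088) [388.3 269.5]
(0.08, -0.11, 0.088) [141.6 267.4]
(0.01, 0.04, 0.083) [310.9 190.8]
(-0.114, 0, 0.076) [261.1  25.3]
[-0.07959253 -0.10690335  0.088     ]
[-0.07972408  0.10560939  0.088     ]
[0.00575134 0.04071017 0.08      ] 0.06248646066770274 1.7326955021563335
```

View pics/w7z.png

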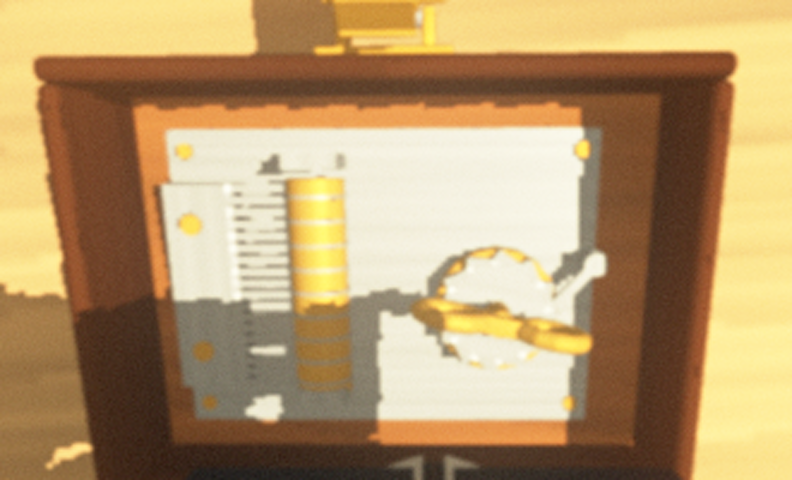

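The box interior is clear: key wings run (275,179)–(348,191) at about 1.74 rad, matching the top view, with comb and cylinder well to the left at (170–245,125–215). Descending beside the right wing.

Emit:
play_rows(moves=[[[0.009, 0, 0.001, 0, -1], [0.01, 0.001, 0.001, 0, -1], [0.012, 0, 0, 0, -1], [0.013, 0, 0, 0, -1], [0.013, 0, -0.001, 0, -1], [0.013, 0, 0, 0, -1], [0.012, 0, 0, 0, -1], [0.01, 0, -0.001, 0, -1], [0.008, 0, 0, 0, -1], [0.004, 0, 0, 0, -1]]])

```text
time: 16.45
tool_pos: [0.6115, -0.0293, 0.0653]
tool_rot: [-0.473, 1.533, -0.534]
contact_force: [-0.7, 0.4, -0.1]
opening: 0.0005
```

```bash
cat >> orb.py <<'E'
def path(k0,k1,n,r=.020,ymax=.075,over=0.):
    out=[]
    ks=np.linspace(k0,k1,400); pts=np.array([np.clip(cen(k,r,-over),[-1,.006],[.045,ymax]) for k in ks])
    s=np.r_[0,np.cumsum(np.hypot(*np.diff(pts,axis=0).T))]
    for v in np.linspace(0,s[-1],n+1)[1:]: i=np.searchsorted(s,v-1e-9); out.append((pts[i],ks[i]))
    print('len',s[-1]); return out
E
python3 - <<'E'
from h import *
from orb import *
Y=np.degrees(BOX[2])
o=st();print(Rt(o)[:,0])
pp=path(1.75,3.0,9); print([(p.round(4),round(k,2)) for p,k in pp])
plan([(b2w(*path(1.75,1.76,1)[0][0],.064),Y,1)]+[(b2w(*p,.064),Y,1) for p,k in pp],-1)
E
```

```text
t 16.45 pos [ 0.6115 -0.0293  0.0653] zyaw -3.48 box [0.0288 0.0162 0.0653] F [-0.7  0.4 -0.1] open 0.0005 q [-0.17  0.64  1.5  -0.02  0.96 -1.67]
[ 0.03289722 -0.01945496 -0.99926937]
len 0.03205989201062572
[(array([0.0193, 0.0079]), np.float64(1.83)), (array([0.0167, 0.006 ]), np.float64(1.95)), (array([0.0131, 0.006 ]), np.float64(2.1)), (array([0.0096, 0.006 ]), np.float64(2.27)), (array([0.0061, 0.0066]), np.float64(2.46)), (array([0.0032, 0.0087]), np.float64(2.62)), (array([0.0004, 0.0109]), np.float64(2.77)), (array([-0.0025,  0.013 ]), np.float64(2.9)), (array([-0.0054,  0.0149]), np.float64(3.0))]
len 0.0004781509645523203
[[0.001,-0.006,-0.008,-0.0,-1],[0.0,-0.002,-0.002,-0.0,-1],[0.0,-0.002,-0.002,-0.0,-1],[-0.0,-0.0,-0.004,-0.0,-1],[-0.0,-0.0,-0.003,-0.0,-1],[-0.0,0.0,-0.004,-0.0,-1],[-0.0,0.003,-0.003,-0.0,-1],[-0.001,0.002,-0.002,-0.0,-1],[0.0,0.002,-0.003,-0.0,-1],[0.0,0.002,-0.003,-0.0,-1]]
end [ 0.5775 -0.0282  0.0641] -3.5
```

Emit:
play_rows(moves=[[[0, -0.004, -0.005, 0, -1], [0, -0.003, -0.004, 0, -1], [0, -0.002, -0.003, 0, -1], [0, -0.002, -0.003, 0, -1], [0, 0, -0.004, 0, -1], [0, 0, -0.004, 0, -1], [0, 0.001, -0.004, 0, -1], [0, 0.002, -0.003, 0, -1], [0, 0.003, -0.003, 0, -1], [0, 0.002, -0.003, 0, -1]]])

```text
time: 17.45
tool_pos: [0.5771, -0.032, 0.0671]
tool_rot: [-0.397, 1.52, -0.459]
contact_force: [2.5, -1.6, 0.1]
opening: 0.0003
```

Run:
```python
from h import *
from orb import *
Y=np.degrees(BOX[2])
o=st();print(Rt(o)[:,0])
pp=path(3.0,4.5,10); print([(p.round(4),round(k,2)) for p,k in pp])
plan([(b2w(*p,.063),Y,1) for p,k in pp],-1)
```

```text
t 17.45 pos [ 0.5771 -0.032   0.0671] zyaw -3.52 box [-0.0053  0.0114  0.0671] F [ 2.5 -1.6  0.1] open 0.0003 q [-0.18  0.58  1.62 -0.02  0.89 -1.68]
[ 0.04541246 -0.02243313 -0.99871641]
len 0.04219162251036368
[(array([-0.0088,  0.0175]), np.float64(3.11)), (array([-0.0124,  0.0195]), np.float64(3.22)), (array([-0.0159,  0.022 ]), np.float64(3.36)), (array([-0.0178,  0.0257]), np.float64(3.53)), (array([-0.0178,  0.0298]), np.float64(3.72)), (array([-0.0163,  0.0338]), np.float64(3.92)), (array([-0.0142,  0.0374]), np.float64(4.12)), (array([-0.0121,  0.0411]), np.float64(4.28)), (array([-0.0103,  0.045 ]), np.float64(4.41)), (array([-0.0089,  0.0488]), np.float64(4.5))]
[[0.004,0.006,-0.004,-0.0,-1],[-0.0,0.002,-0.003,-0.0,-1],[-0.001,0.003,-0.004,-0.0,-1],[0.0,0.003,-0.002,-0.0,-1],[0.0,0.004,0.0,-0.0,-1],[0.0,0.004,0.002,-0.0,-1],[0.0,0.004,0.002,-0.0,-1],[0.0,0.004,0.002,-0.0,-1],[0.0,0.004,0.002,-0.0,-1],[0.0,0.003,0.001,-0.0,-1]]
end [0.5755 0.0051 0.0632] -3.5
```

Emit:
play_rows(moves=[[[0.002, 0.005, -0.004, 0, -1], [0.001, 0.004, -0.004, 0, -1], [0, 0.003, -0.004, 0, -1], [0, 0.003, -0.002, 0, -1], [0, 0.004, 0, 0, -1], [0, 0.004, 0.001, 0, -1], [0, 0.004, 0.002, 0, -1], [0, 0.004, 0.002, 0, -1], [0, 0.004, 0.002, 0, -1], [0, 0.004, 0.002, 0, -1]]])

```text
time: 18.45
tool_pos: [0.5692, 0.0099, 0.0606]
tool_rot: [-0.551, 1.529, -0.612]
contact_force: [-2.5, -2.8, -0.2]
opening: 0.0001
```

Run:
```python
from h import *
from orb import *
Y=np.degrees(BOX[2])
o=st();print(Rt(o)[:,0]); snap('top','t8.png')
T=robot.get_calibration('top'); print(P(T,b2w(.01,.04,.083)))
a=cv2.imread('pics/t8.png'); cv2.imwrite('pics/t8z.png',cv2.resize(a[170:270,240:360],None,fx=5,fy=5,interpolation=cv2.INTER_CUBIC))
pp=path(4.5,5.4,10); print([(p.round(4),round(k,2)) for p,k in pp])
plan([(b2w(*p,.063),Y,1) for p,k in pp],-1)
```

```text
t 18.45 pos [0.5692 0.0099 0.0606] zyaw -3.47 box [-0.0157  0.0528  0.0606] F [-2.5 -2.8 -0.2] open 0.0001 q [-0.11  0.58  1.64 -0.03  0.89 -1.6 ]
[ 0.03382759 -0.02374212 -0.99914564]
[285.2424577  223.31567143]
len 0.03727333578260662
[(array([-0.0075,  0.0523]), np.float64(4.57)), (array([-0.0059,  0.0557]), np.float64(4.63)), (array([-0.0042,  0.059 ]), np.float64(4.68)), (array([-0.0029,  0.0625]), np.float64(4.74)), (array([-0.0025,  0.0661]), np.float64(4.8)), (array([-0.0015,  0.0697]), np.float64(4.87)), (array([-0.   ,  0.073]), np.float64(4.94)), (array([0.0027, 0.075 ]), np.float64(5.06)), (array([0.0064, 0.075 ]), np.float64(5.22)), (array([0.0102, 0.075 ]), np.float64(5.4))]
[[-0.002,-0.001,0.008,0.0,-1],[-0.0,0.003,0.002,0.0,-1],[-0.0,0.004,0.001,0.0,-1],[-0.0,0.003,0.002,0.0,-1],[-0.0,0.004,0.0,0.0,-1],[-0.0,0.003,0.001,0.0,-1],[-0.0,0.004,0.001,0.0,-1],[-0.0,0.001,0.003,0.0,-1],[-0.0,0.0,0.004,0.0,-1],[0.0,0.0,0.004,0.0,-1]]
end [0.5967 0.0301 0.063 ] -3.5
```

View pics/t8z.png

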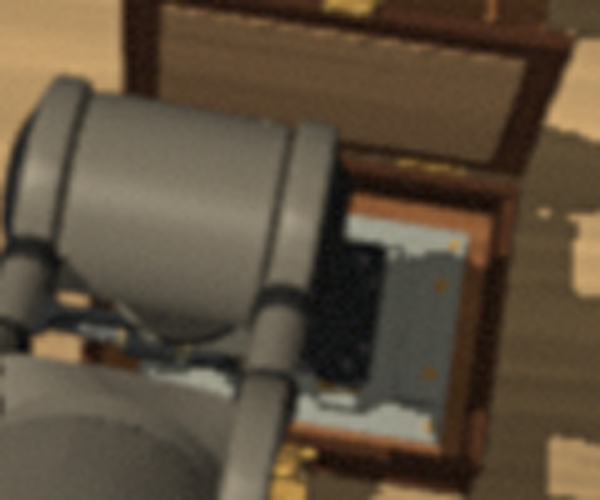

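```bash
cat >> orb.py <<'E'
def keyof(bx,by,k0=2.0):
    for k in np.arange(k0,6.4,.01):
        g=gap(bx-AX[0],by-AX[1],-k)
        if g[0]>=0: return k,g
E
python3 - <<'E'
from orb import *
for k in np.arange(3.6,5.3,.1): print(round(k,2),gap(-.0157-.01,.0528-.041,-k))
E
```

```text
3.6 (np.float64(-0.023951328041715115), np.float64(0.028157115998094638))
3.7 (np.float64(-0.02103813549396297), np.float64(0.030058173653690207))
3.8 (np.float64(-0.017949707693691974), np.float64(0.0316588999740493))
3.9 (np.float64(-0.014716903190583925), np.float64(0.032943301030908666))
4.0 (np.float64(-0.011372023098610809), np.float64(0.033898543513474697))
4.1 (np.float64(-0.0073954931649112335), np.float64(0.0337278796579026))
4.2 (np.float64(-0.004008862462397265), np.float64(0.03394828113778654))
4.3 (np.float64(-0.0006171473743666234), np.float64(0.03382948261435148))
4.4 (np.float64(0.0025979322024239563), np.float64(0.03383040372631075))
4.5 (np.float64(0.005843477283706589), np.float64(0.03352281957486361))
4.6 (np.float64(0.00914349642926249), np.float64(0.03242255384825857))
4.7 (np.float64(0.012317185937881434), np.float64(0.03099833268107312))
4.8 (np.float64(0.01276546011747257), np.float64(3.515144217827943e-05))
4.9 (np.float64(0.013046569098054846), np.float64(0.0003014279456482003))
5.0 (np.float64(0.013403333060917299), np.float64(3.178567779429063e-05))
5.1 (np.float64(0.014049308390602443), np.float64(0.00012542371510218184))
5.2 (np.float64(0.01487560622235026), np.float64(7.260119201550706e-05))
```

Emit:
play_rows(moves=[[[-0.001, 0.001, 0.004, 0, -1], [0, 0.001, 0.004, 0, -1], [0, 0.003, 0.003, 0, -1], [0, 0.003, 0.003, 0, -1], [0, 0.003, 0.002, 0, -1], [0, 0.003, 0.002, 0, -1], [0, 0.003, 0.002, 0, -1], [0, 0.002, 0.003, 0, -1], [0, 0.001, 0.003, 0, -1], [0, 0, 0.003, 0, -1]]])

```text
time: 19.5
tool_pos: [0.5894, 0.0306, 0.0576]
tool_rot: [-1.374, 1.548, -1.437]
contact_force: [-6.4, -1.0, 1.3]
opening: 0.0008
```

Run:
```python
from h import *
from orb import *
Y=np.degrees(BOX[2])
o=st();print(Rt(o)[:,0]); b=w2b(o['tool_pos']); print('key~',keyof(b[0],b[1],4.0))
```

```text
t 19.5 pos [0.5894 0.0306 0.0576] zyaw -3.59 box [0.0032 0.0746 0.0576] F [-6.4 -1.   1.3] open 0.0008 q [-0.07  0.63  1.55 -0.03  0.96 -1.56]
[ 0.00301032 -0.02234913 -0.99974569]
key~ (np.float64(5.139999999999976), (np.float64(0.00011425207146550627), np.float64(0.014388986429307679)))
```

Run:
```python
from h import *
from orb import *
Y=np.degrees(BOX[2])
pp=path(5.15,6.0,10); print([(p.round(4),round(k,2)) for p,k in pp]); print(cen(6.1,.02))
plan([(b2w(*p,.063),Y,1) for p,k in pp],-1)
```

```text
len 0.018456129451289556
[(array([0.0066, 0.075 ]), np.float64(5.23)), (array([0.0085, 0.075 ]), np.float64(5.32)), (array([0.0103, 0.075 ]), np.float64(5.41)), (array([0.0121, 0.075 ]), np.float64(5.5)), (array([0.014, 0.075]), np.float64(5.61)), (array([0.0156, 0.0742]), np.float64(5.7)), (array([0.0171, 0.073 ]), np.float64(5.78)), (array([0.0185, 0.0719]), np.float64(5.86)), (array([0.02  , 0.0708]), np.float64(5.93)), (array([0.0215, 0.0697]), np.float64(6.0))]
[0.02412102 0.06793564]
[[-0.005,0.0,0.003,-0.1,-1],[-0.0,0.0,0.002,-0.0,-1],[-0.0,0.0,0.002,-0.0,-1],[-0.0,0.0,0.002,-0.0,-1],[-0.0,0.0,0.002,-0.0,-1],[-0.0,-0.001,0.001,-0.0,-1],[-0.0,-0.001,0.002,-0.0,-1],[-0.0,-0.001,0.001,-0.0,-1],[-0.0,-0.001,0.002,-0.0,-1],[-0.0,-0.001,0.001,-0.0,-1]]
end [0.607  0.0246 0.0628] -3.5
```

Emit:
play_rows(moves=[[[-0.003, 0, 0.003, 0, -1], [-0.002, 0, 0.002, 0, -1], [0, 0, 0.002, 0, -1], [0, 0, 0.002, 0, -1], [0, 0, 0.002, 0, -1], [0, -0.001, 0.002, 0, -1], [0, -0.001, 0.002, 0, -1], [0, -0.001, 0.001, 0, -1], [0, -0.001, 0.001, 0, -1], [0, -0.001, 0.001, 0, -1]]])

```text
time: 20.5
tool_pos: [0.6015, 0.0301, 0.0598]
tool_rot: [-2.306, 1.55, -2.371]
contact_force: [-4.2, 1.0, 1.1]
opening: 0.0004
```

Run:
```python
from h import *
from orb import *
o=st();print(Rt(o)[:,0]); b=w2b(o['tool_pos']); print('key~',keyof(b[0],b[1],4.6))
```

```text
t 20.5 pos [0.6015 0.0301 0.0598] zyaw -3.69 box [0.0152 0.0748 0.0598] F [-4.2  1.   1.1] open 0.0004 q [-0.07  0.66  1.49 -0.02  1.01 -1.57]
[-0.01515663 -0.01472798 -0.99977666]
key~ (np.float64(5.669999999999977), (np.float64(0.00015940709230967192), np.float64(0.020598130213091946)))
```

Emit:
play_rows(moves=[[[-0.001, -0.001, 0.002, 0, -1], [-0.001, -0.001, 0.002, 0, -1], [0, -0.001, 0.001, 0, -1], [0, -0.002, 0.001, 0, -1], [0, -0.002, 0.001, 0, -1], [0, -0.002, 0.001, 0, -1], [0, -0.002, 0.001, 0, -1], [0, -0.002, 0.001, 0, -1], [0, -0.002, 0, 0, -1], [0, -0.002, 0, 0, -1]]])

```text
time: 21.5
tool_pos: [0.6101, 0.0195, 0.0617]
tool_rot: [-2.969, 1.553, -3.033]
contact_force: [-2.4, 10.7, -0.2]
opening: 0.0004
```

Run:
```python
from h import *
from orb import *
o=st();print(Rt(o)[:,0]); b=w2b(o['tool_pos']); print('key~',keyof(b[0],b[1],4.6))
```

```text
t 21.5 pos [0.6101 0.0195 0.0617] zyaw -3.7 box [0.0245 0.0648 0.0617] F [-2.4 10.7 -0.2] open 0.0004 q [-0.09  0.67  1.46 -0.    1.03 -1.6 ]
[-0.01734309 -0.00188879 -0.99984781]
key~ (np.float64(6.229999999999965), (np.float64(2.8241390532461434e-06), np.float64(0.024193752898544984)))
```

Emit:
play_rows(moves=[[[0, -0.002, 0, 0, -1], [0, -0.003, 0, 0, -1], [0, -0.003, 0, 0, -1], [0, -0.003, 0, 0, -1], [0, -0.003, 0, 0, -1], [0, -0.003, 0, 0, -1], [0, -0.003, 0, 0, -1], [0, -0.003, 0, 0, -1], [0, -0.003, 0, 0, -1], [0, -0.003, 0, 0, -1]]])

```text
time: 22.5
tool_pos: [0.61, 0.0199, 0.0625]
tool_rot: [1.905, 1.528, 1.845]
contact_force: [-2.0, 15.0, 1.3]
opening: 0.0004
```

Run:
```python
from h import *
from orb import *
o=st();print(Rt(o)[:,0]); b=w2b(o['tool_pos']); print('key~',keyof(b[0],b[1],4.6))
```

```text
t 22.5 pos [0.61   0.0199 0.0625] zyaw -3.41 box [0.0244 0.0652 0.0625] F [-2.  15.   1.3] open 0.0004 q [-0.11  0.66  1.47  0.05  1.03 -1.65]
[-0.01145007  0.04073957 -0.99910419]
key~ (np.float64(6.219999999999965), (np.float64(0.00014731730614338983), np.float64(0.024213596777946794)))
```

The finger no longer advances while the force climbs to 15 N, so the key is at its stop. Back off and rise to look.

Emit:
play_rows(moves=[[[0, 0.004, 0.0, 0, -1], [0, 0.004, 0.0, 0, -1], [-0.01, 0.003, -0.002, 0, -1], [-0.015, 0, -0.003, 0, -1], [-0.02, 0, -0.003, 0, -1], [-0.025, 0, -0.003, 0, -1], [-0.025, 0, 0, 0, -1], [-0.02, 0, 0, 0, -1], [-0.01, 0, 0, 0, -1], [0, 0, 0, 0, -1]]])

```text
time: 23.5
tool_pos: [0.605, 0.0219, 0.204]
tool_rot: [1.359, 1.536, 1.297]
contact_force: [0.2, 0.5, -0.5]
opening: 0.0004
```

Run:
```python
from h import *
o=st();print(Rt(o)[:,0]); snap('wrist','w9.png'); C=robot.get_calibration('wrist'); print(P(C,b2w(.01,.04,.083)))
a=cv2.imread('pics/w9.png'); cv2.imwrite('pics/w9z.png',cv2.resize(a[50:250,100:430],None,fx=2.4,fy=2.4,interpolation=cv2.INTER_CUBIC))
```

```text
t 23.5 pos [0.605  0.0219 0.204 ] zyaw -3.53 box [0.0193 0.0669 0.204 ] F [ 0.2  0.5 -0.5] open 0.0004 q [-0.11  0.5   1.34  0.04  1.3  -1.63]
[ 0.009335    0.03328071 -0.99940245]
[248.48860399 195.47353537]
```

View pics/w9z.png

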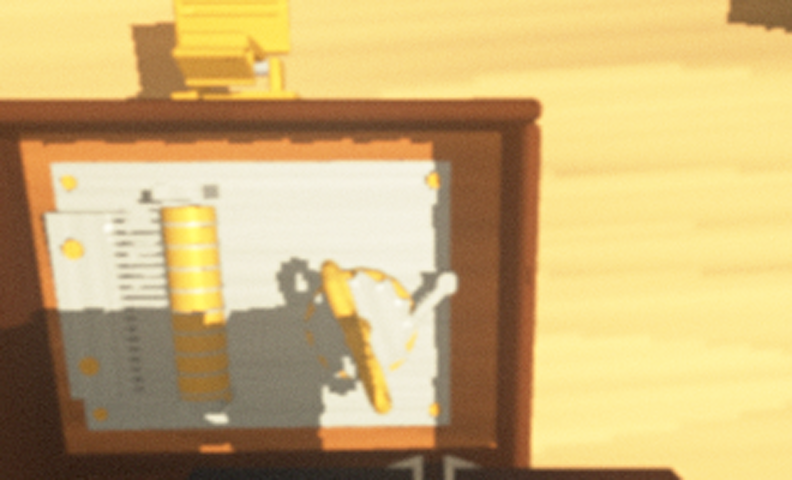

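Run:
```python
from h import *
C=robot.get_calibration('wrist')
f=lambda x,y:w2b(atz(C,((x+.5)/2.4+100-.5,(y+.5)/2.4+50-.5),.08))
a,b=f(328,268),f(382,406); d=b-a; print(a,b,(a+b)/2,np.hypot(*d[:2]),(-np.arctan2(d[1],d[0]))%np.pi+np.pi)
```

```text
[-0.02126271  0.02967676  0.08      ] [0.03383133 0.04908496 0.08      ] [0.00628431 0.03938086 0.08      ] 0.05841259302446707 5.944485917620341
```

The wings now lie along (328,268)–(382,406) in the zoom, about 5.94 rad against the expected 5.99, so it is fully wound. Next I go over and behind the open lid.

Run:
```python
from h import *
Y=np.degrees(BOX[2])
plan([(b2w(.02,.04,.285),Y,4),(b2w(.05,.015,.305),Y,2),(b2w(.115,0.,.305),Y,4),(b2w(.148,0,.300),Y,4),(b2w(.148,0,.215),Y,6)],-1)
```

```text
[[-0.021,-0.006,0.0,-0.0,-1],[-0.02,-0.006,0.001,-0.0,-1],[-0.021,-0.006,0.0,-0.0,-1],[-0.021,-0.006,0.001,-0.0,-1],[-0.01,-0.012,0.015,-0.0,-1],[-0.01,-0.012,0.015,-0.0,-1],[-0.0,-0.004,0.016,-0.0,-1],[-0.0,-0.004,0.016,-0.0,-1],[-0.0,-0.004,0.017,-0.0,-1],[-0.0,-0.003,0.016,-0.0,-1]]
[[0.001,-0.0,0.008,-0.0,-1],[0.001,-0.0,0.008,-0.0,-1],[0.002,-0.0,0.009,-0.0,-1],[0.001,-0.001,0.008,-0.0,-1],[0.014,-0.0,-0.0,-0.0,-1],[0.014,-0.001,-0.0,-0.0,-1],[0.014,-0.0,-0.0,-0.0,-1],[0.014,-0.001,-0.001,-0.0,-1],[0.015,-0.0,0.0,-0.0,-1],[0.014,-0.0,0.0,-0.0,-1]]
end [ 0.7293 -0.0522  0.2147] -3.5
```

Emit:
play_rows(moves=[[[-0.021, -0.006, 0, 0, -1], [-0.022, -0.006, 0.001, 0, -1], [-0.023, -0.006, 0, 0, -1], [-0.023, -0.006, 0.001, 0, -1], [-0.012, -0.012, 0.012, 0, -1], [-0.01, -0.012, 0.015, 0, -1], [0, -0.004, 0.016, 0, -1], [0, -0.004, 0.016, 0, -1], [0, -0.004, 0.017, 0, -1], [0, -0.003, 0.016, 0, -1]]])

```text
time: 24.55
tool_pos: [0.6922, -0.0536, 0.3032]
tool_rot: [1.977, 1.534, 1.915]
contact_force: [0.0, 1.2, 0.1]
opening: 0.0005
```

Run:
```python
from h import *
Y=np.degrees(BOX[2])
o=st();print(Rt(o)[:,0])
plan([(b2w(.148,0,.300),Y,4),(b2w(.148,0,.215),Y,6)],-1)
```

```text
t 24.55 pos [ 0.6922 -0.0536  0.3032] zyaw -3.56 box [ 0.1108 -0.0031  0.3032] F [0.  1.2 0.1] open 0.0005 q [-0.2   0.67  0.78  0.03  1.71 -1.71]
[-0.01253207  0.03501442 -0.99930823]
[[0.001,0.001,0.009,-0.0,-1],[0.0,0.001,0.01,-0.0,-1],[0.001,0.0,0.009,-0.1,-1],[0.001,0.001,0.009,0.0,-1],[0.014,-0.0,0.0,0.0,-1],[0.014,-0.001,0.0,0.0,-1],[0.014,-0.0,0.001,0.0,-1],[0.014,-0.001,-0.0,0.0,-1],[0.015,-0.0,0.0,0.0,-1],[0.014,-0.001,0.0,0.0,-1]]
end [ 0.729  -0.0528  0.2147] -3.5
```

Emit:
play_rows(moves=[[[0.0, 0.001, 0.01, 0, -1], [0.0, 0.001, 0.011, 0, -1], [0.0, 0.001, 0.011, 0, -1], [0.0, 0, 0.008, 0, -1], [0.01, 0, 0.002, 0, -1], [0.015, 0, 0, 0, -1], [0.015, 0, 0.001, 0, -1], [0.016, 0, 0, 0, -1], [0.015, 0, 0, 0, -1], [0.01, 0, 0, 0, -1]]])

```text
time: 25.55
tool_pos: [0.7324, -0.0518, 0.1988]
tool_rot: [2.388, 1.519, 2.323]
contact_force: [-0.1, 0.3, 0.8]
opening: 0.0003
```

Run:
```python
from h import *
o=st();print(Rt(o)[:,0]); snap('scene','s10.png')
b=cv2.imread('pics/s10.png'); cv2.imwrite('pics/s10z.png',cv2.resize(b[80:320,180:420],(720,600)[::-1] if 0 else (600,600),interpolation=cv2.INTER_CUBIC))
```

```text
t 25.55 pos [ 0.7324 -0.0518  0.1988] zyaw -3.69 box [0.1509 0.0011 0.1988] F [-0.1  0.3  0.8] open 0.0003 q [-0.19  0.8   0.8   0.03  1.58 -1.69]
[-0.03557072  0.03804108 -0.99864288]
```

View pics/s10z.png

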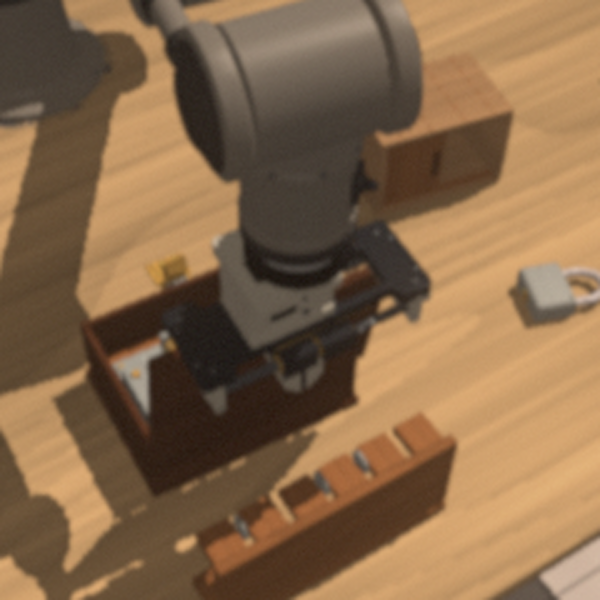

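```bash
cat > lid.py <<'E'
from h import *
Y=np.degrees(BOX[2])
def tcp(th,r=.130,press=0.0):
    x=.08-r*np.cos(th)+.010*np.sin(th)+.0095; z=.09+r*np.sin(th)+.010*np.cos(th)
    return b2w(x-press*np.sin(th),0,z-press*np.cos(th))
def thof(b,r=None):
    # lid angle if the front bottom finger corner lies on outer face
    x=b[0]-.0095-.08; z=b[2]-.09; R=np.hypot(x,z); return np.arctan2(z,-x)-np.arcsin(.010/R), np.sqrt(R*R-.01**2)
E
python3 - <<'E'
from lid import *
o=st(); print([w2b(tcp(t)).round(3) for t in (1.75,1.5,1.2,.9,.6,.3,0)])
plan([(tcp(1.75),Y,3)]+[(tcp(t),Y,1) for t in np.linspace(1.75,1.3,8)[1:]],-1)
E
```

```text
t 25.6 pos [ 0.7317 -0.0516  0.1969] zyaw -3.68 box [0.1502 0.0012 0.1969] F [ 0.8  0.5 -1.2] open 0.0001 q [-0.19  0.81  0.8   0.03  1.58 -1.69]
[array([0.123, 0.   , 0.216]), array([0.09, 0.  , 0.22]), array([ 0.052, -0.   ,  0.215]), array([ 0.017, -0.   ,  0.198]), array([-0.012, -0.   ,  0.172]), array([-0.032, -0.   ,  0.138]), array([-0.04,  0.  ,  0.1 ])]
[[-0.006,-0.0,-0.009,-0.1,-1],[-0.006,-0.0,-0.01,-0.0,-1],[-0.006,-0.001,-0.009,-0.1,-1],[-0.002,0.0,-0.009,-0.0,-1],[-0.001,0.001,-0.008,-0.0,-1],[-0.0,-0.0,-0.008,-0.0,-1],[-0.0,-0.0,-0.009,-0.0,-1],[0.001,-0.001,-0.008,-0.0,-1],[0.001,0.0,-0.008,-0.0,-1],[0.001,0.0,-0.009,-0.0,-1]]
end [ 0.6456 -0.048   0.2184] -3.5
```

Emit:
play_rows(moves=[[[-0.006, 0, -0.007, -0.1, -1], [-0.006, 0, -0.008, 0, -1], [-0.005, 0, -0.008, 0, -1], [-0.002, 0, -0.008, 0, -1], [-0.001, 0, -0.008, 0, -1], [0, 0, -0.008, 0, -1], [0, 0, -0.009, 0, -1], [0.001, 0, -0.008, 0, -1], [0.001, 0, -0.008, 0, -1], [0.001, 0, -0.008, 0, -1]]])

```text
time: 26.6
tool_pos: [0.6503, -0.048, 0.2306]
tool_rot: [2.038, 1.533, 1.975]
contact_force: [2.1, 0.7, -0.1]
opening: 0.0006
```

Run:
```python
from lid import *
o=st(); print(Rt(o)[:,0]); t,r=thof(w2b(o['tool_pos'])); print(t,r)
plan([(tcp(k,.13),Y,1) for k in np.linspace(t,t-.65,11)[1:]],-1)
```

```text
t 26.6 pos [ 0.6503 -0.048   0.2306] zyaw -3.6 box [ 6.870e-02 -1.000e-04  2.306e-01] F [ 2.1  0.7 -0.1] open 0.0006 q [-0.21  0.59  1.11  0.03  1.46 -1.72]
[-0.0146876   0.03433393 -0.99930248]
1.3534985753632778 0.1417442046434236
[[0.013,-0.0,-0.006,-0.1,-1],[0.002,-0.0,-0.008,-0.0,-1],[0.003,-0.001,-0.008,-0.0,-1],[0.003,0.0,-0.008,-0.0,-1],[0.004,0.0,-0.007,-0.0,-1],[0.004,0.0,-0.008,-0.0,-1],[0.004,-0.0,-0.007,-0.0,-1],[0.006,-0.0,-0.007,-0.0,-1],[0.005,-0.0,-0.006,-0.0,-1],[0.006,-0.001,-0.006,-0.0,-1]]
end [ 0.5786 -0.0439  0.1817] -3.5
```

Emit:
play_rows(moves=[[[0.006, 0, -0.008, 0, -1], [0.005, 0, -0.008, 0, -1], [0.005, 0, -0.008, 0, -1], [0.005, 0, -0.008, 0, -1], [0.005, 0, -0.008, 0, -1], [0.004, 0, -0.008, 0, -1], [0.004, 0, -0.007, 0, -1], [0.005, 0, -0.007, 0, -1], [0.005, 0, -0.006, 0, -1], [0.006, 0, -0.006, 0, -1]]])

```text
time: 27.6
tool_pos: [0.5771, -0.0433, 0.1994]
tool_rot: [0.815, 1.534, 0.751]
contact_force: [0.4, -1.4, 1.2]
opening: 0.0005
```

Run:
```python
from lid import *
o=st(); print(Rt(o)[:,0]); t,r=thof(w2b(o['tool_pos'])); print(t,r); snap('scene','s11.png')
b=cv2.imread('pics/s11.png'); cv2.imwrite('pics/s11z.png',cv2.resize(b[80:320,180:420],(600,600),interpolation=cv2.INTER_CUBIC))
plan([(tcp(k,.13),Y,1) for k in np.linspace(t,t-.5,11)[1:]],-1)
```

```text
t 27.6 pos [ 0.5771 -0.0433  0.1994] zyaw -3.65 box [-4.600e-03  1.000e-04  1.994e-01] F [ 0.4 -1.4  1.2] open 0.0005 q [-0.22  0.45  1.44  0.03  1.23 -1.74]
[ 0.02710231  0.02530498 -0.99931233]
0.7910066024877398 0.14390843548363916
[[0.013,-0.001,0.006,-0.2,-1],[0.005,0.0,-0.005,0.0,-1],[0.004,0.0,-0.004,0.0,-1],[0.005,-0.0,-0.004,0.0,-1],[0.005,-0.0,-0.004,0.0,-1],[0.006,-0.0,-0.004,0.0,-1],[0.005,-0.0,-0.004,0.0,-1],[0.006,-0.001,-0.003,0.0,-1],[0.006,0.0,-0.003,0.0,-1],[0.006,0.0,-0.003,0.0,-1]]
end [ 0.5491 -0.0418  0.1365] -3.4
```

View pics/s11z.png

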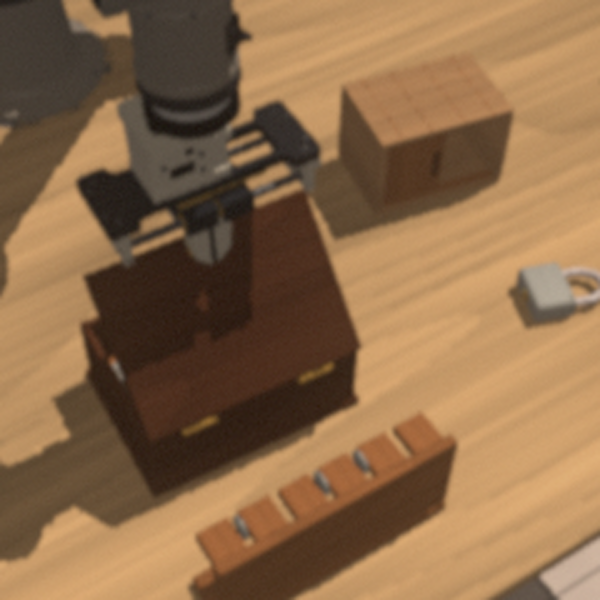

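The lid is following down, now about 45° in the shot, with the fingers on its outer face near (210,245). Continue.

Emit:
play_rows(moves=[[[0.007, 0, 0, 0, -1], [0.007, 0, 0, 0, -1], [0.007, 0, -0.002, 0, -1], [0.007, 0, -0.003, 0, -1], [0.006, 0, -0.003, 0, -1], [0.006, 0, -0.003, 0, -1], [0.006, 0, -0.003, 0, -1], [0.006, 0, -0.003, 0, -1], [0.006, 0, -0.003, 0, -1], [0.006, 0, -0.003, 0, -1]]])

```text
time: 28.65
tool_pos: [0.5528, -0.0401, 0.1285]
tool_rot: [0.862, 1.536, 0.799]
contact_force: [1.5, -0.9, 1.9]
opening: 0.0006
```

Run:
```python
from lid import *
o=st(); print(Rt(o)[:,0]); t,r=thof(w2b(o['tool_pos'])); print(t,r)
plan([(tcp(k,.13),Y,1) for k in np.linspace(t,.05,11)[1:]],-1)
```

```text
t 28.65 pos [ 0.5528 -0.0401  0.1285] zyaw -3.65 box [-0.029   0.0019  0.1285] F [ 1.5 -0.9  1.9] open 0.0006 q [-0.23  0.48  1.6   0.03  1.04 -1.75]
[ 0.02451314  0.02519216 -0.99938204]
0.23354307387330625 0.12422929125385049
[[0.001,-0.002,-0.006,-0.2,-1],[0.002,0.0,-0.001,0.0,-1],[0.002,-0.0,-0.001,0.0,-1],[0.003,-0.0,-0.0,0.0,-1],[0.002,-0.0,-0.001,0.0,-1],[0.002,-0.0,-0.001,0.0,-1],[0.003,-0.0,-0.0,0.0,-1],[0.002,-0.0,-0.0,0.0,-1],[0.002,-0.0,-0.001,0.0,-1],[0.003,-0.0,-0.0,0.0,-1]]
end [ 0.5423 -0.0408  0.1062] -3.4
```

Emit:
play_rows(moves=[[[0.002, -0.001, -0.005, 0, -1], [0.002, -0.001, -0.004, 0, -1], [0.003, 0, -0.003, 0, -1], [0.003, 0, -0.002, 0, -1], [0.003, 0, -0.001, 0, -1], [0.003, 0, 0, 0, -1], [0.003, 0, 0, 0, -1], [0.003, 0, 0, 0, -1], [0.002, 0, 0, 0, -1], [0.002, 0, 0, 0, -1]]])

```text
time: 29.65
tool_pos: [0.5357, -0.0404, 0.1023]
tool_rot: [0.887, 1.537, 0.824]
contact_force: [-0.7, -0.9, 1.0]
opening: 0.0
```

Run:
```python
from lid import *
o=st(); print(Rt(o)[:,0]); t,r=thof(w2b(o['tool_pos'])); print(t,r)
```

```text
t 29.65 pos [ 0.5357 -0.0404  0.1023] zyaw -3.61 box [-0.0461  0.0005  0.1023] F [-0.7 -0.9  1. ] open 0.0 q [-0.24  0.49  1.68  0.04  0.96 -1.76]
[ 0.02302456  0.02487954 -0.99942527]
0.016832670806060643 0.13577667733519597
```

Nearly shut. Now the press, in small steps.

Emit:
play_rows(moves=[[[0.001, 0, 0, 0, -1], [0.001, 0, 0, 0, -1], [0.001, 0, 0, 0, -1], [0.001, 0, 0, 0, -1], [0.001, 0, 0, 0, -1], [0.001, 0, 0, 0, -1], [0.001, 0, 0, 0, -1], [0.001, 0, 0, 0, -1], [0.001, 0, 0, 0, -1], [0.001, 0, 0, 0, -1]]])

```text
time: 30.65
tool_pos: [0.5354, -0.0403, 0.0976]
tool_rot: [0.842, 1.537, 0.781]
contact_force: [-4.7, -0.9, 9.9]
opening: 0.0006
```

Run:
```python
from lid import *
o=st(); t,r=thof(w2b(o['tool_pos'])); print(t,r)
```

```text
t 30.65 pos [ 0.5354 -0.0403  0.0976] zyaw -3.55 box [-0.0464  0.0006  0.0976] F [-4.7 -0.9  9.9] open 0.0006 q [-0.24  0.49  1.68  0.04  0.95 -1.76]
-0.01756999249481516 0.135783802062233
```

Emit:
play_rows(moves=[[[0.001, 0, 0, 0, -1], [0.002, 0, 0, 0, -1], [0.002, 0, 0, 0, -1], [0.002, 0, 0, 0, -1], [0.002, 0, 0, 0, -1], [0.002, 0, 0, 0, -1], [0.002, 0, 0, 0, -1], [0.002, 0, 0, 0, -1], [0.002, 0, 0, 0, -1], [0.002, 0, 0, 0, -1]]])

```text
time: 31.65
tool_pos: [0.5354, -0.0403, 0.0975]
tool_rot: [0.601, 1.532, 0.542]
contact_force: [-7.9, 0.0, 19.8]
opening: 0.0005
```

Run:
```python
from lid import *
o=st(); t,r=thof(w2b(o['tool_pos'])); print(t,r)
```

```text
t 31.65 pos [ 0.5354 -0.0403  0.0975] zyaw -3.41 box [-0.0464  0.0006  0.0975] F [-7.9  0.  19.8] open 0.0005 q [-0.23  0.49  1.69  0.03  0.94 -1.77]
-0.01860937124682012 0.13573472591979402
```

Emit:
play_rows(moves=[[[-0.003, 0, 0, 0, -1], [-0.003, 0, 0, 0, -1], [-0.003, 0, 0, 0, -1], [-0.003, 0, 0, 0, -1], [0, 0, 0, 0, -1], [0, 0, 0, 0, -1], [0, 0, 0, 0, -1], [0, 0, 0, 0, -1], [0, 0, 0, 0, -1], [0, 0, 0, 0, -1]]])

```text
time: 32.65
tool_pos: [0.5346, -0.0402, 0.1093]
tool_rot: [0.639, 1.533, 0.579]
contact_force: [-0.2, 1.2, -0.5]
opening: 0.0002
```

Run:
```python
from lid import *
o=st(); snap('scene','s12.png')
b=cv2.imread('pics/s12.png'); cv2.imwrite('pics/s12z.png',cv2.resize(b[140:300,180:360],(675,600),interpolation=cv2.INTER_CUBIC))
```

```text
t 32.65 pos [ 0.5346 -0.0402  0.1093] zyaw -3.41 box [-0.0472  0.0006  0.1093] F [-0.2  1.2 -0.5] open 0.0002 q [-0.23  0.47  1.68  0.03  0.96 -1.76]
```

View pics/s12z.png

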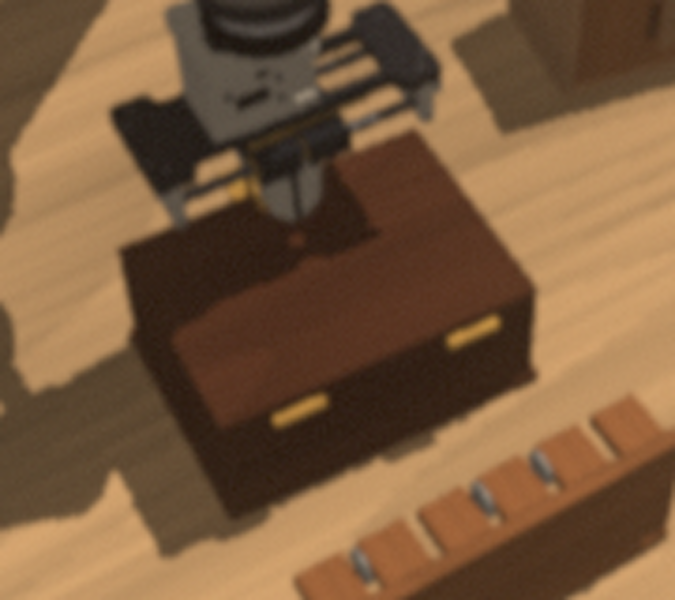

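The lid stays flat with the finger 9 mm clear of it and no contact force. I'll rise and move aside for the last check.

Emit:
play_rows(moves=[[[-0.015, 0, 0, 0, -1], [-0.025, 0, 0, 0, -1], [-0.03, 0, 0, 0, -1], [-0.03, 0, 0, 0, -1], [-0.02, 0.02, -0.01, 0, -1], [0, 0.03, -0.02, 0, -1], [0, 0.03, -0.02, 0, -1], [0, 0.03, -0.01, 0, -1], [0, 0.02, 0, 0, -1], [0, 0, 0, 0, -1]]])

```text
time: 33.7
tool_pos: [0.4765, 0.0941, 0.2356]
tool_rot: [0.655, 1.532, 0.592]
contact_force: [0.0, -0.2, 0.0]
opening: 0.0003
```

Emit:
play_rows(moves=[[[-0.01, 0.03, 0, 0, -1], [0, 0.03, 0, 0, -1], [0, 0.03, 0, 0, -1], [0, 0.03, 0, 0, -1], [0, 0.03, 0, 0, -1], [0, 0.02, 0, 0, -1], [0, 0.01, 0, 0, -1], [0, 0, 0, 0, -1], [0, 0, 0, 0, -1], [0, 0, 0, 0, -1]]])

```text
time: 34.7
tool_pos: [0.4902, 0.2721, 0.2487]
tool_rot: [0.551, 1.535, 0.485]
contact_force: [0.5, 0.2, -0.5]
opening: 0.0005
```

Run:
```python
from lid import *
o=st(); snap('scene','s13.png'); snap('top','t13.png')
a=cv2.imread('pics/t13.png');b=cv2.imread('pics/s13.png')
cv2.imwrite('pics/z13.png',np.hstack([cv2.resize(a[130:310,120:450],(400,218)),cv2.resize(b[90:330,90:430],(400,282))[:218]]) if 0 else cv2.resize(a[130:320,110:450],None,fx=2.2,fy=2.2,interpolation=cv2.INTER_CUBIC))
cv2.imwrite('pics/y13.png',cv2.resize(b[90:330,90:430],None,fx=2.3,fy=2.3,interpolation=cv2.INTER_CUBIC))
A=cv2.imread('pics/top0.png').astype(int); d=np.abs(a.astype(int)-A).sum(2); print([ (n,round(d[s].mean(),1)) for n,s in (('rack',np.s_[140:182,266:356]),('padlock',np.s_[175:205,155:192]))])
B=cv2.imread('pics/scene0.png').astype(int); d=np.abs(b.astype(int)-B).sum(2); print([ (n,round(d[s].mean(),1)) for n,s in (('rack',np.s_[245:330,258:365]),('padlock',np.s_[180:212,385:425]),('bamboo',np.s_[100:165,312:388]))])
```

```text
t 34.7 pos [0.4902 0.2721 0.2487] zyaw -3.84 box [-0.1105  0.3097  0.2487] F [ 0.5  0.2 -0.5] open 0.0005 q [ 0.37  0.37  1.42  0.    1.32 -1.14]
[('rack', np.float64(27.0)), ('padlock', np.float64(42.4))]
[('rack', np.float64(7.4)), ('padlock', np.float64(8.4)), ('bamboo', np.float64(14.1))]
```

View pics/z13.png

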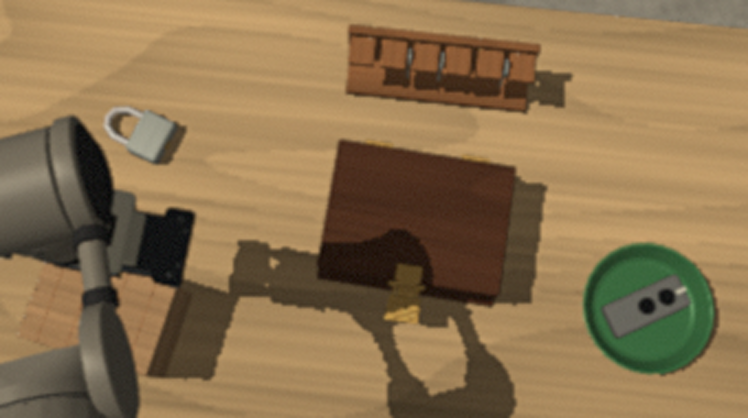

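View pics/y13.png

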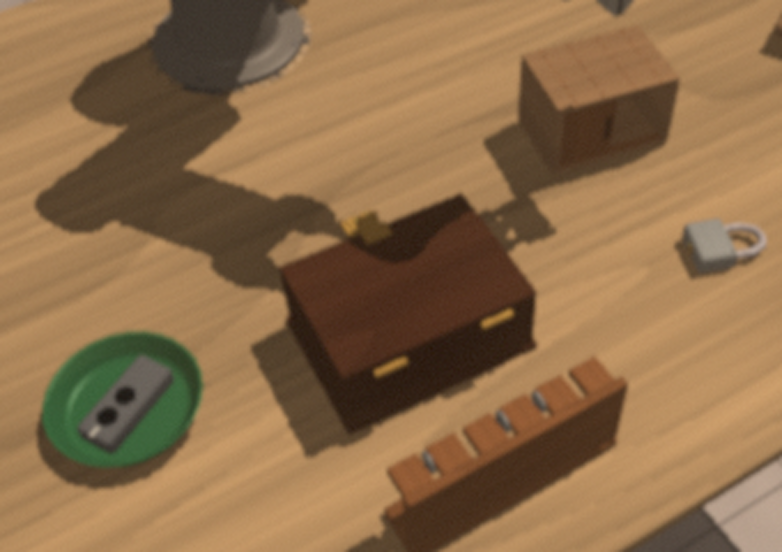

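Run:
```python
import cv2,numpy as np
for nm,A,B,rs in (('top','top0','t13',dict(rack=(140,182,266,356),dish=(236,304,370,440),padlock=(174,206,155,192),box=(190,245,255,346))),('scene','scene0','s13',dict(rack=(245,330,258,365),padlock=(180,212,385,425),bamboo=(100,165,312,388),dish=(232,298,106,182),box=(180,270,212,324)))):
    a=cv2.imread(f'pics/{A}.png',0).astype(np.float32);b=cv2.imread(f'pics/{B}.png',0).astype(np.float32)
    for k,(r0,r1,c0,c1) in rs.items():
        t=a[r0:r1,c0:c1]; s=b[r0-6:r1+6,c0-6:c1+6]; m=cv2.matchTemplate(s,t,cv2.TM_CCOEFF_NORMED); _,v,_,p=cv2.minMaxLoc(m); print(nm,k,'shift',p[0]-6,p[1]-6,round(v,2))
```

```text
top rack shift 0 0 1.0
top dish shift 0 0 0.96
top padlock shift 0 0 0.83
top box shift 0 0 0.9
scene rack shift 0 0 1.0
scene padlock shift 0 0 1.0
scene bamboo shift 0 0 0.93
scene dish shift 0 0 0.95
scene box shift 0 0 0.85
```

Nothing has shifted, the lid is shut and the arm is clear. Handing in.

```bash
python3 -c "
from cell import robot
print(robot.hand_in())"
```

```text
the job is handed in; nothing more can be done
None
```

The job is done and was handed in at about 35 s, inside the 72 s limit. In order, I put the gate remote in the dish, pressed the latch so the lid sprang open, wound the key clockwise to its stop, then swung the lid shut and pressed it into its catch.

- **Remote:** it lies flat and centred in the dish, which did not move.
- **Key:** the wings were wound from about 1.75 rad until they stopped moving while the force rose to 15 N. The wrist picture afterwards read about 5.94 rad, against the stated rest of 5.99. I put the difference down to reading error.
- **Lid:** pressed with about 20 N, it stayed flat with the finger lifted clear, and both cameras show it shut.
- **Bystanders:** comparing the first and last pictures showed no movement of the dish, padlock, bamboo box, key rack or music box. Two of these were checked less well: the padlock match in the top view was weak (0.83), and the bamboo box was compared in the scene view only. The fingers stayed clear of the comb and cylinder.

- **Latch press:** it went down to full travel, with 31 N at the fingertips.
- **Tool drift:** the tool tilted by up to about 3° during the moves, so I corrected its position between calls.

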